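# Load and latch the watch pressure tester

## Task

Get the watch ready for its pressure test: swing the tester's lid up and over until it stays open by itself, lay the watch face up in the tray without dropping it, and lower the lid fully shut without letting it slam. Then fold the latch's claw over so that it hooks behind the keeper on the lid, let go of it, and press the lever down over centre until it lies fully home with the claw drawn tight. Leave the loupe, the screwdriver and the movement holder where they are.

Things in the scene. Friction and masses are not known exactly. Their poses are not given: they have to be found in the camera images.
- tester: Fixed grey console, 200 mm deep (x), 150 wide (y), rim 100 high. Origin: centre of its underside; x away from its sloping front, y left, z up. The front looks to the robot's left, more or less, sloping at 45 degrees from a toe (x=-100, z=12) to the rim (x=-12, z=100). 'Up the slope' means along x+z, 'out of it' along z-x. The draw latch is on the slope at y=-15; a flat square gauge is set in it at y=45.
- tray_middle (a point): Middle of the floor of the tester's shallow tray, which is 81 mm (x) by 130 mm (y) inside and 14 mm deep; floor at 86 mm, rim at 100 mm above the bench.
- lid (a joint): Lid angle, rad: 0 shut, grows as the front edge rises, stop at 1.8. Clear plate in an aluminium frame, about 250 g, 100 mm (x) by 150 mm (y), 10 mm thick, its top 110 mm above the bench when shut. It swings freely: falls shut below about 1.57 and open beyond.
- lid_hinge (a point): Point on the lid's hinge axis (middle of the width). The axis runs along the tester's y, at x=85, z=105 mm in the tester.
- lid_tab (a point): Grip point of the lid's black tab, which sticks out 42 mm beyond the lid's front edge at y=48 mm; 16 mm wide (y), 10 mm thick. The point is at the tab's mid-thickness, 124 mm from the hinge axis along the lid and 6 mm to its top side, 18 mm from the tab's free end. With the lid shut the slope is 38 mm below it and rises towards the lid.
- keeper (a point): Steel keeper on the lid's front, turning with it: a plate along the slope and on it a rib 4 mm thick (x), 16 mm wide (y), from z=5 to z=13 mm. Origin: under the rib, level with the slope; with the lid shut x points up the slope, z out of it. The claw's lip must come down beyond the rib, on its +x side.
- lever_pin (a point): Lever's pivot pin, axis along the tester's y, 10 mm out of the slope and 50 mm down the slope from the keeper's rib.
- lever (a joint): Lever angle, rad: 0 lying home, its end down the slope; grows as it swings out and up (1.57 = straight out of the slope), stop 1.8. Slight friction: stays where left while the claw is slack. With the claw hooked it draws it tight from about 0.95 down, needs at most about 6 N at its end plate, passes centre at 0.21 and locks once pressed right home to 0.
- lever_end (a point): Middle of the outer face of the lever's end plate: 47 mm from the pin along the lever, 9 mm to its outer side (home: 47 mm down the slope from the pin, 19 mm out of the slope; standing: the side facing the lid). Plate 22 mm long, 32 wide (y), 5 thick; from plate to pin the lever is a fork 30 mm wide, with the claw between its arms.
- claw_pin (a point): Pin on the lever that carries the claw, axis along the tester's y, 18 mm from the lever's pin: at lever angle t it lies, from the lever pin, 18*cos(3.35-t) mm up the slope and 18*sin(3.35-t) mm out of it.
- claw (a joint): Angle of the claw to the lever, rad: 0 latched home. (claw - lever) is the claw's angle to the slope: 0 = parallel to it and pointing up it, 1.57 = straight out of it. Starts thrown back, resting by its weight on its stop at 2.55; folded over below (claw - lever) of about 0.5 it falls by itself onto the keeper. Hooks only with the lever above about 1.1.
- claw_spring (a joint): Stretch of the claw, m: 0 slack, up to 0.008; spring of 7 N/mm inside the claw. About 0.0033 when latched home.
- claw_tab (a point): Grip point on the finger tab at the claw's end: 20 mm wide (y), 8 mm thick, standing on the claw's outer side. The point is 67 mm along the claw from the claw pin and 24 mm to the outer side (facing the lever when thrown back); the tab ends 9.5 mm farther out. The claw is a strap 20 mm wide, 3 thick; at the rib its inner side is 6 mm to the outer side of the pin.
- claw_lip (a point): Inner lower corner of the claw's down-turned lip, middle of its width: 66 mm along the claw from the claw pin. The lip is 4 mm thick, 9.5 mm deep, 20 mm wide.
- watch_middle (a point): Centre of the watch, half-way up. Steel watch head without strap, 40 mm across, 11 mm high, 80 g, z up out of its black dial. Four lugs, 48 mm over all along its x; grip it across its y (3 and 9 o'clock).
- loupe_middle (a point): Bystander: black eye loupe standing on the bench, 42 mm wide, 34 mm high; half-way up.
- screwdriver_middle (a point): Bystander: screwdriver lying on the bench, 140 mm long, along its x.
- holder_middle (a point): Bystander: aluminium movement holder, 50 by 70 mm, 22 mm high.

How it is judged:
By the outcome, as a careful person would: the job done as asked, in the order asked, and still so for the second after the job is handed in, with the robot touching nothing.
It also fails if it takes over 72 s, if anything falls off the work surface, if the arm or the gripper's body presses on something with over 40 N, if the wrist force passes 120 N, or if a joint passes its speed limit or range.

## Robot

A 7-joint arm with a two-finger parallel gripper is mounted at the origin on the work surface. World frame = base frame: x ahead of the robot, y to its left, z up, the work surface at z = 0. Lengths are in m, angles in rad, forces in N, time in s.
With the tool pointing down it reaches from about 0.35 to 0.9 m from the base axis. Payload 7.2 kg.
Tool frame: the origin (TCP) lies midway between the tips of the shut fingers; the grasp point (between the pads) lies 19 mm behind it; z points along the fingers, y is the line along which they close (so a half turn about z gives the same grasp; the last joint's range is limited). The gripper opens to 85 mm and grips with 20 to 120 N. Pads are 22 mm wide; open, the fingers measure 114 mm over their backs; the gripper's body (76 mm by 85 mm) begins 54 mm behind the grasp point. The pads swing forward as they close: fully open they stand 13 mm farther back than shut.
Start: joints at [1.218, 0.411, -0.013, 1.596, 0.006, 1.134, -0.082], TCP at [0.176, -0.6, 0.231] pointing down, gripper open.
Joint ranges: [-2.95, 2.95], [-0.29, 1.99], [-1.47, 1.44], [0.14, 2.54], [-1.03, 4.17], [0.13, 1.85], [-2.86, 2.86]. Speed limits (rad/s): [2.39, 2.39, 3.01, 3.01, 3.14, 3.14, 3.14].

## Interface

Orientations are given as a unit quaternion [w, x, y, z].
In Python, from station import bot, grab_frame, ticket gives the robot as it stands.
- The arm moves only by the tool arm_command, never from a script. Its argument "moves" is a list of rows, each a list of 7 numbers: the shift along the tool's x, y, z in cm, then the turn, a rotation vector about the tool's x, y, z in degrees, then the closure, from 0 (fully open) to 1 (shut). In form: [[x, y, z, rx, ry, rz, gripper], ...]. A call has exactly 8 rows; each row is the pose to reach, as a shift and turn from the pose commanded when the call began, along the tool's axes at that moment; what a row does not reach only later rows make up. A row lasts 1/10 s, in which the tool goes at most 50 mm and 8.59 degrees, less where a joint would pass 70% of its speed; a pose out of reach is approached as far as the arm can. A call with a gripper value outside its range is refused whole. The fingers move at their own pace and stop on an object; "force" is the grip in N (left out, the last holds). Time passes only in rows, so rows that repeat a pose let the fingers close, or fill a call up. It gives the time, the measured TCP pose, the force, the opening and the grip force at its end, in the units of the state.
- bot.sense(): the state, without advancing time (a new reading comes with each control period).
- grab_frame(name): name is "scene" or "top" or "wrist"; returns a dict with "image" (480x640x3 uint8, blue, green, red), "z_map" (480x640 float32, m along the optical axis (not along the pixel's ray), 0 where there is no reading), "camera_matrix" (3x3 intrinsics, pixels), "R" (3x3) and "t" (3): a world point X has camera coordinates R X + t. Camera axes: x right, y down, z forward; pixel columns grow to the right and rows downward; lengths in m; the calibration is good to about 2 mm. A picture is of the moment at which its call begins.
- ticket.close_job(): hands the job in; it is judged then, once.
The state is a dict: "clock": time; "joints": joint angles; "joint_vel": joint speeds; "effort": joint torques, N m; "ee_pos": TCP position; "tcp_rot": TCP orientation; "ft_force": force on the tool from outside, world axes, zero at the start; "wrist_torque": the same for the moment, N m; "width": finger opening in m; "gripper_force": force on a finger pad.
Only numpy, scipy, OpenCV 4.12 (cv2) and the standard library are available. Lean on these libraries where they do the work, as an engineer would, in place of code of your own. Each camera call takes 0.05 s, during which the arm holds its last target. There are 200 camera calls.

## Working session

There is one attempt and no reset: what is moved stays moved. The work goes in short steps, Python scripts to look and compute and a tool call to move; the robot and the scene stay as the last step left them, time stands still between calls to the robot, and variables do not carry over. Pictures are saved under pics/ and viewed, at most 10 in all, crops included, and the job is handed in when it is done.

Besides the shell and the picture viewer there is one more tool, called after "Emit:" as name(argument=value, ...) on one line, values as JSON. arm_command: Moves the arm, as the interface text tells. Its arguments: {"type":"object","properties":{"moves":{"type":"array"},"force":{"type":"number"}},"required":["moves"]}

```bash
ls; mkdir -p pics; cat > h.py <<'E'
import numpy as np, cv2
from scipy.spatial.transform import Rotation as Ro
from station import bot, grab_frame, ticket
def snap(n,save=None):
    f=grab_frame(n)
    np.savez('last_%s.npz'%n,**f)
    if save: cv2.imwrite('pics/'+save,f['image'])
    return f
def load(n): return dict(np.load('last_%s.npz'%n))
def px(f,u,v,r=1):
    p=f['z_map'][v-r:v+r+1,u-r:u+r+1]; p=p[p>0]; z=np.median(p) if p.size else 0
    c=np.linalg.inv(f['camera_matrix'])@[u*z,v*z,z]
    return f['R'].T@(c-f['t'])
def ray(f,u,v,h):
    d=f['R'].T@np.linalg.inv(f['camera_matrix'])@[u,v,1]; o=-f['R'].T@f['t']
    return o+d*(h-o[2])/d[2]
def proj(f,X):
    c=f['R']@np.asarray(X)+f['t']; p=f['camera_matrix']@c; return p[:2]/p[2]
E
python3 - <<'E'
from h import *
a=snap('scene','s1.png');b=snap('top','t1.png')
print(bot.sense())
for f in(a,b):print(-f['R'].T@f['t'])
E
```

```text
pics
{'clock': 0.1, 'joints': array([ 1.21778203,  0.41182574, -0.01272067,  1.59693066,  0.00557239,
        1.13432013, -0.08220776]), 'joint_vel': array([-0.00073011, -0.00104751,  0.00110726, -0.00215558, -0.00064683,
        0.00068091,  0.00066788]), 'effort': array([ 3.51533155e-03, -6.01828766e+01,  6.84711859e-01, -3.00087726e+01,
        1.40714351e-02,  6.38277386e-03,  5.75322770e-05]), 'ee_pos': array([ 0.17546619, -0.59940669,  0.23054564]), 'tcp_rot': array([-7.10913219e-04,  9.89876077e-01,  1.41932472e-01, -1.39235882e-04]), 'ft_force': array([-0.53056171, -0.26592638,  0.28893923]), 'wrist_torque': array([-0.00790764, -0.00822625, -0.00676062]), 'gripper_force': 0.0, 'width': 0.0856396041123914}
[ 1.15260414 -0.52318027  0.71604421]
[0.46774739 0.00421253 0.95483892]
```

View pics/s1.png

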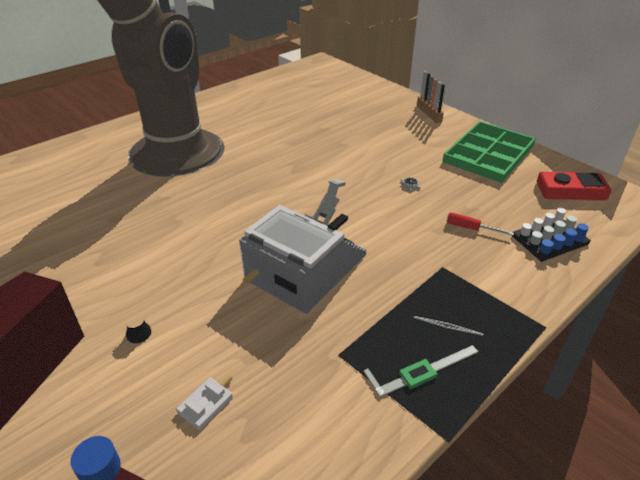

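View pics/t1.png

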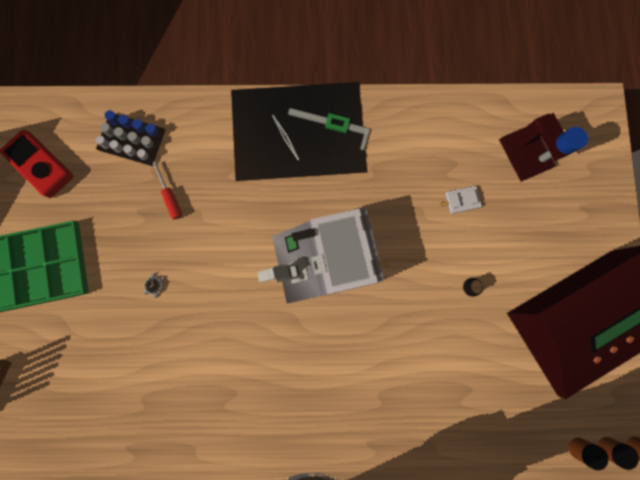

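The scene view shows the console in the middle, with the lid shut and the latch standing out on the left. In the top view the tester is at about (330,255), its tab at (303,234), the latch at (285,272) and the watch at (154,286). The screwdriver is at (168,190), the holder at (463,200) and the loupe at (473,287). Next I'll enlarge the top view.

```bash
python3 - <<'E'
from h import *
f=load('top')
im=f['image']
a=cv2.resize(im[195:315,240:400],None,fx=5,fy=5,interpolation=cv2.INTER_CUBIC)
cv2.imwrite('pics/c1.png',a)
w=cv2.resize(im[266:306,134:174],None,fx=10,fy=10,interpolation=cv2.INTER_CUBIC)
cv2.imwrite('pics/c2.png',w)
for p in [(303,234),(280,272),(265,275),(345,245),(318,218),(361,212),(378,280),(328,291),(154,286)]: print(p,px(f,*p).round(4))
print(f['camera_matrix'])
E
```

```text
(303, 234) [0.5997 0.0109 0.1175]
(280, 272) [0.5272 0.0568 0.1022]
(265, 275) [0.5199 0.0834 0.1305]
(345, 245) [ 0.5784 -0.0714  0.1084]
(318, 218) [ 0.6323 -0.019   0.1116]
(361, 212) [ 0.6457 -0.1057  0.1013]
(378, 280) [ 0.5094 -0.1352  0.1013]
(328, 291) [ 0.4889 -0.0363  0.1108]
(154, 286) [0.5065 0.3331 0.0116]
[[434.61130637   0.         312.0708975 ]
 [  0.         434.61130637 238.97992206]
 [  0.           0.           1.        ]]
```

View pics/c1.png

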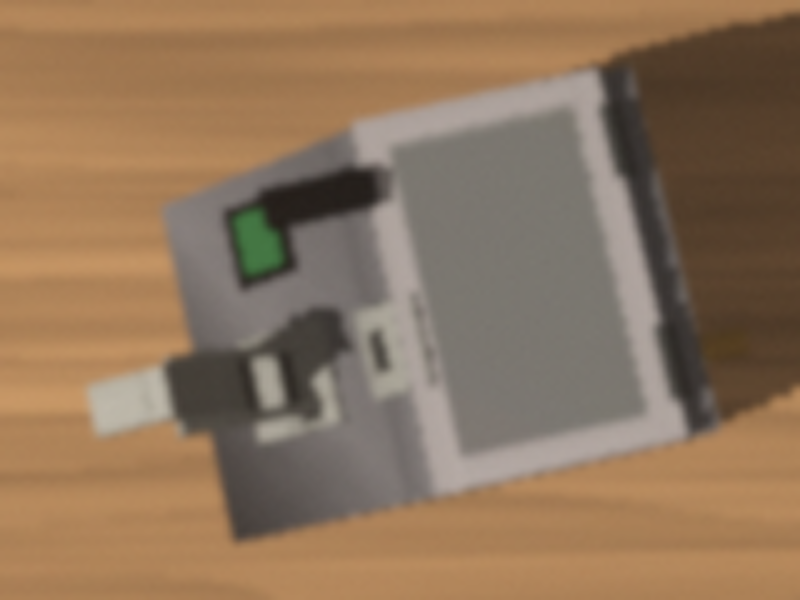

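View pics/c2.png

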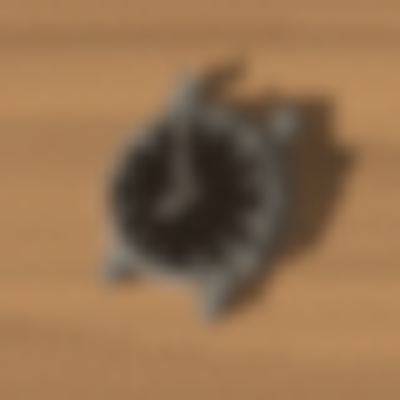

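The crop shows the lid corners at about full-image (310.4,219.4), (327,294.4), (360,208.6) and (378,282), and the toe corners at (273,236.4) and (287,303). The silver claw tab is at about (265,276) and the black tab at (305,234). In the watch crop the lugs are at (185,85), (285,120), (115,270) and (215,305), so the watch is at (154,285.5), face up, yaw about -20°.

```bash
cat >> h.py <<'E'
import json,os
def T():  # tester pose x,y,yaw
    return np.array(json.load(open('tester.json')))
def tw(p,mm=True):
    t=T(); p=np.asarray(p,float)/(1000 if mm else 1)
    return Ro.from_euler('z',t[2]).apply(p)+[t[0],t[1],0]
def down(yaw,tilt=0,axis=None): # tool z down, tool x at yaw
    c,s=np.cos(yaw),np.sin(yaw); return Ro.from_matrix(np.array([[c,s,0],[s,-c,0],[0,0,-1]]))
def cur():
    s=bot.sense(); q=s['tcp_rot']; return s['ee_pos'],Ro.from_quat([q[1],q[2],q[3],q[0]])
def rel(P,R,p0=None,R0=None):
    if p0 is None: p0,R0=cur()
    d=R0.inv().apply(np.asarray(P)-p0)*100; r=(R0.inv()*R).as_rotvec(degrees=True)
    return np.r_[d,r].round(2)
E
python3 - <<'E'
from h import *
from scipy.optimize import least_squares
f=load('top')
M=np.array([[-15,75,110],[-15,-75,110],[-100,75,12],[-100,-75,12]])/1000
U=np.array([[310.4,219.4],[327,294.4],[273,236.4],[287,303]])
def r(x):
    W=Ro.from_euler('z',x[2]).apply(M)+[x[0],x[1],0]
    return np.ravel([proj(f,w)-u for w,u in zip(W,U)])
s=least_squares(r,[.56,-.05,-1.4]);print(s.x,r(s.x).round(1))
json.dump(list(s.x),open('tester.json','w'))
print('tab',tw([-39,48,111]),'px',proj(f,tw([-39,48,111])), 'hinge',proj(f,tw([85,0,105])),'yaw deg',np.degrees(s.x[2]))
print('watch',ray(f,154,285.5,.009))
# depth-based check of plane heights
p0,R0=cur();print(p0,R0.as_matrix().round(3))
# target: above between tab & latch, look down, tool y along tester y
yaw=s.x[2]  # tool x along tester x => tool y = -tester y
for yy in (yaw,yaw+np.pi): print(rel(tw([-60,48,260]),down(yy)))
E
```

```text
[ 0.5593666  -0.03453479 -1.36699193] [ 0.4  0.1  0.4 -0.2 -0.5 -0.4 -0.4  0.6]
tab [0.59847972 0.01337308 0.111     ] px [301.77654463 235.13621909] hinge [368.34212085 245.88399608] yaw deg -78.32286827999447
watch [0.50768132 0.33409112 0.009     ]
[ 0.17546619 -0.59940669  0.23054564] [[ 0.96   0.281 -0.   ]
 [ 0.281 -0.96   0.001]
 [-0.    -0.001 -1.   ]]
[ 5.799e+01 -4.902e+01 -2.880e+00 -6.000e-02  7.000e-02  9.464e+01]
[ 5.799e+01 -4.902e+01 -2.880e+00 -7.000e-02 -6.000e-02 -8.536e+01]
```

Emit:
arm_command(moves=[[57.8,-46.9,-1.9,0,0,-85.4,0.5],[57.8,-46.9,-1.9,0,0,-85.4,0.5],[57.8,-46.9,-1.9,0,0,-85.4,0.5],[57.8,-46.9,-1.9,0,0,-85.4,0.5],[57.8,-46.9,-1.9,0,0,-85.4,0.5],[57.8,-46.9,-1.9,0,0,-85.4,0.5],[57.8,-46.9,-1.9,0,0,-85.4,0.5],[57.8,-46.9,-1.9,0,0,-85.4,0.5]])

```text
clock: 0.9
ee_pos: [0.4034, -0.2689, 0.2415]
tcp_rot: [0.0, 0.735, 0.678, -0.0]
ft_force: [0.1, -0.7, -0.2]
width: 0.0425
gripper_force: 0.0
```

```bash
python3 - <<'E'
from h import *
y=T()[2]+np.pi
print(bot.sense()['joints'].round(2),rel(tw([-39,48,250]),down(y)))
E
```

```text
[ 0.86  0.19 -0.43  1.89  0.09  1.08  0.32] [ 2.970e+01  1.719e+01 -8.600e-01 -1.000e-02  2.000e-02 -1.626e+01]
```

Emit:
arm_command(moves=[[29.7,17.2,-0.9,0,0,-16.3,0.5],[29.7,17.2,-0.9,0,0,-16.3,0.5],[29.7,17.2,-0.9,0,0,-16.3,0.5],[29.7,17.2,-0.9,0,0,-16.3,0.5],[29.7,17.2,-0.9,0,0,-16.3,0.5],[29.7,17.2,-0.9,0,0,-16.3,0.5],[29.7,17.2,-0.9,0,0,-16.3,0.5],[29.7,17.2,-0.9,0,0,-16.3,0.5]])

```text
clock: 1.7
ee_pos: [0.6013, 0.0178, 0.2501]
tcp_rot: [-0.001, 0.63, 0.776, 0.002]
ft_force: [0.1, 0.5, 0.0]
width: 0.0429
gripper_force: 0.0
```

```bash
python3 - <<'E'
from h import *
y=T()[2]+np.pi
f=snap('wrist','w1.png');print(bot.sense()['joints'].round(2),rel(tw([-39,48,250]),down(y)), -f['R'].T@f['t'])
for n,p in dict(lidFL=[-15,75,110],lidFR=[-15,-75,110],tab=[-39,48,116],toeL=[-100,75,12]).items(): print(n,proj(f,tw(p)).round())
E
```

```text
[ 0.33  0.42 -0.59  1.6   0.25  1.19 -0.11] [-0.05 -0.18 -0.03 -0.03 -0.13  0.01] [0.58570864 0.09028796 0.39228943]
lidFL [351. 262.]
lidFR [172. 262.]
tab [319. 237.]
toeL [346. 152.]
```

View pics/w1.png

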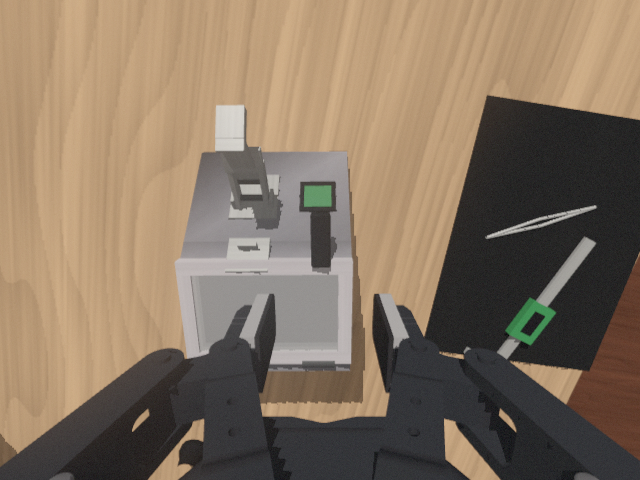

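The wrist view matches my model. The lid's front-left corner is at (352,262) and the tab at (320,238). The claw is thrown back at (230,125), with the lever under it. Next I'll descend on the tab and grip it.

Emit:
arm_command(moves=[[0.1,-0.2,4,0,0,0,0.5],[0.1,-0.2,8,0,0,0,0.5],[0.1,-0.2,12,0,0,0,0.5],[0.1,-0.2,14.5,0,0,0,0.5],[0.1,-0.2,15.5,0,0,0,0.5],[0.1,-0.2,15.5,0,0,0,0.5],[0.1,-0.2,15.5,0,0,0,0.85],[0.1,-0.2,15.5,0,0,0,0.9]], force=20)

```text
clock: 2.55
ee_pos: [0.6001, 0.0111, 0.0977]
tcp_rot: [0.002, 0.634, 0.774, 0.002]
ft_force: [9.8, -3.5, 0.2]
width: 0.0151
gripper_force: 25.3
```

Emit:
arm_command(moves=[[0,0,0,0,0,0,1],[0,0,0,0,0,0,1],[0,0,0,0,0,0,1],[0,0,0,0,0,0,1],[0,0,0,0,0,0,1],[0,0,0,0,0,0,1],[0,0,0,0,0,0,1],[0,0,0,0,0,0,1]], force=25)

```text
clock: 3.35
ee_pos: [0.6001, 0.0111, 0.0975]
tcp_rot: [0.002, 0.633, 0.774, 0.002]
ft_force: [4.7, -0.1, -2.5]
width: 0.0155
gripper_force: 25.1
```

```bash
cat >> h.py <<'E'
def tester_of(P): t=T(); return Ro.from_euler('z',-t[2]).apply(np.asarray(P)-[t[0],t[1],0])*1000
def arc(a0,a1,n,t0,t1,r=None,g=19):
    """grasp-point arc with lid angle a0->a1, tool tilt t0->t1 (deg, hand leaning back about tester y); rows rel. to current pose"""
    p0,R0=cur(); y=T()[2]+np.pi
    for k in range(1,n+1):
        a=a0+(a1-a0)*k/n; t=t0+(t1-t0)*k/n
        G=np.array([85-124*np.cos(a)+6*np.sin(a),48,105+124*np.sin(a)+6*np.cos(a)])
        R=Ro.from_rotvec(np.radians(t)*np.array(tw([0,1000,0])-tw([0,0,0])))*down(y)
        P=tw(G)+R.apply([0,0,g/1000])
        print(rel(P,R,p0,R0))
E
python3 - <<'E'
from h import *
p,R=cur();print(tester_of(p),R.as_matrix().round(3),bot.sense()['joints'].round(2))
arc(0,.8,8,0,20,g=14)
E
```

```text
[-36.42351379  49.12765812  97.48692434] [[-0.197  0.98   0.006]
 [ 0.98   0.197  0.   ]
 [-0.001  0.006 -1.   ]] [ 0.29  0.57 -0.54  1.77  0.36  0.9  -0.21]
[ 0.2  -0.11 -1.19  0.34  2.55 -0.29]
[ 0.01 -0.1  -2.41  0.35  5.05 -0.28]
[-0.29 -0.09 -3.6   0.35  7.55 -0.27]
[-0.72 -0.08 -4.75  0.36 10.05 -0.26]
[-1.25 -0.07 -5.86  0.37 12.55 -0.25]
[-1.89 -0.06 -6.89  0.37 15.05 -0.25]
[-2.63 -0.05 -7.86  0.38 17.55 -0.24]
[-3.46 -0.04 -8.75  0.38 20.05 -0.23]
```

Emit:
arm_command(moves=[[0,0,-1.2,0,2.5,0,1],[-0.2,0,-2.4,0,5,0,1],[-0.5,0,-3.6,0,7.5,0,1],[-0.9,0,-4.75,0,10,0,1],[-1.5,0,-5.9,0,12.5,0,1],[-2.1,0,-6.9,0,15,0,1],[-2.85,0,-7.9,0,17.5,0,1],[-3.7,0,-8.75,0,20,0,1]])

```text
clock: 4.15
ee_pos: [0.608, -0.0258, 0.1854]
tcp_rot: [-0.132, 0.624, 0.762, 0.113]
ft_force: [10.0, 1.4, -5.2]
width: 0.0154
gripper_force: 24.5
```

```bash
sed -i 's/range(1,n+1)/range(0,n+1)/' h.py; python3 - <<'E'
from h import *
p,R=cur();print(tester_of(p),(R.as_euler('zyx',degrees=True)),bot.sense()['joints'].round(2),bot.sense()['width'])
arc(.8,1.75,8,20,50,g=14)
E
```

```text
[  1.24700206  49.35679584 185.41441356] [-100.77196649   -3.42864174 -160.29109573] [ 0.62  0.61 -0.71  1.58  0.04  1.14  0.18] 0.01538172749541071
[ 0.28 -0.14  0.15  0.55  0.01 -0.21]
[-0.41 -0.12 -1.11  0.55  3.76 -0.19]
[-1.24 -0.11 -2.26  0.56  7.51 -0.18]
[-2.21 -0.1  -3.31  0.57 11.26 -0.16]
[-3.29 -0.08 -4.23  0.57 15.01 -0.14]
[-4.46 -0.07 -5.01  0.58 18.76 -0.12]
[-5.72 -0.06 -5.64  0.58 22.51 -0.1 ]
[-7.05 -0.05 -6.11  0.59 26.26 -0.08]
[-8.42 -0.04 -6.42  0.59 30.01 -0.06]
```

Emit:
arm_command(moves=[[-0.7,0,-1.25,0,3.75,0,1],[-1.5,0,-2.4,0,7.5,0,1],[-2.5,0,-3.45,0,11.25,0,1],[-3.55,0,-4.4,0,15,0,1],[-4.75,0,-5.15,0,18.75,0,1],[-6,0,-5.8,0,22.5,0,1],[-7.3,0,-6.25,0,26.25,0,1],[-8.7,0,-6.55,0,30,0,1]])

```text
clock: 4.95
ee_pos: [0.6296, -0.1272, 0.2166]
tcp_rot: [-0.324, 0.574, 0.701, 0.272]
ft_force: [18.1, 7.2, -6.6]
width: 0.0154
gripper_force: 27.2
```

```bash
python3 - <<'E'
from h import *
p,R=cur();print(tester_of(p),(R.as_euler('zyx',degrees=True)),bot.sense()['joints'].round(2),bot.sense()['width'])
arc(1.75,1.77,1,50,50,g=14)
E
```

```text
[104.96814755  50.01463828 216.59881081] [ -97.55859158   -8.16503448 -130.45560716] [ 0.85  0.93 -0.77  1.22 -0.2   1.55  0.44] 0.01543809177742969
[ 0.2  -0.2   0.18  0.77 -0.03  0.01]
[-0.   -0.2   0.03  0.77 -0.03  0.01]
```

Emit:
arm_command(moves=[[-0.3,0,0,0,0,0,0.7],[-0.3,0,0,0,0,0,0.5],[-0.3,0,0,0,0,0,0.5],[-0.3,0,-2,0,0,0,0.4],[-0.3,0,-5,0,0,0,0.4],[-0.3,0,-9,0,0,0,0.4],[-0.3,0,-12,0,0,0,0.4],[-0.3,0,-12,0,0,0,0.4]])

```text
clock: 5.75
ee_pos: [0.6447, -0.222, 0.2934]
tcp_rot: [-0.324, 0.575, 0.702, 0.268]
ft_force: [-0.2, 0.8, 0.5]
width: 0.0509
gripper_force: 0.0
```

```bash
python3 - <<'E'
from h import *
f=snap('top');g=snap('scene')
a=f['image'][195:315,240:420]; b=g['image'][130:330,180:430]
cv2.imwrite('pics/c3.png',np.hstack([cv2.resize(a,(450,300)),cv2.resize(b,(350,280)).__class__ and cv2.copyMakeBorder(cv2.resize(b,(350,280)),0,20,0,0,0)]))
w=np.array([.5077,.3341]); 
p0,R0=cur();print(bot.sense()['joints'].round(2),tester_of(p0))
th=np.radians(-20.6)
for yy in (th,th+np.pi): print(rel([*w,.15],down(yy)))
E
```

```text
[ 0.85  0.97 -0.75  0.92 -0.18  1.83  0.41] [197.34589969  45.57768592 290.67313524]
[ 25.85  -2.42  52.57 -52.52 -29.19 112.92]
[ 25.85  -2.42  52.57  25.26 -45.45 -54.1 ]
```

View pics/c3.png

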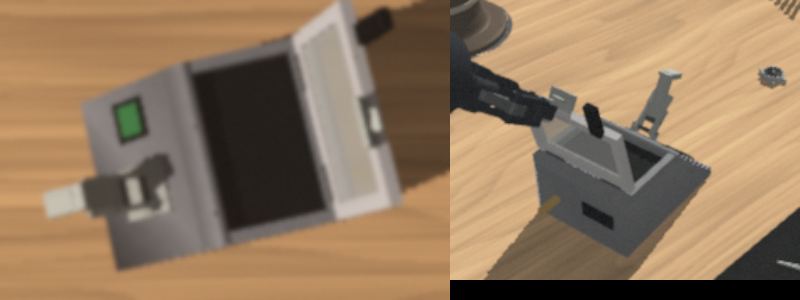

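The lid stays open. The tray's dark floor spans crop corners (190,72), (218,245), (330,217) and (295,55), and the claw is still thrown back. Next I'll rise and cross over to the watch.

```bash
python3 - <<'E'
from h import *
from scipy.spatial.transform import Slerp
f=load('top')
c=[ray(f,240+u/2.5,195+v/2.5,.1) for u,v in [(190,72),(218,245),(330,217),(295,55)]]
print([tester_of(q).round() for q in c])
p0,R0=cur(); R1=down(np.radians(159.4)); S=Slerp([0,1],Ro.concatenate([R0,R1]))
print(rel([.62,-.2,.41],S(.3)));print(rel([.56,.05,.41],R1))
# relative from W2 to above watch
print(rel([.5077,.3341,.15],R1,np.array([.56,.05,.41]),R1))
E
```

```text
[array([ -6.,  66., 100.]), array([-14., -73., 100.]), array([ 76., -70., 100.]), array([ 79.,  62., 100.])]
[ 10.61  -1.96  -5.93   7.58 -13.64 -16.23]
[ 27.15  -2.89  13.73  25.26 -45.45 -54.1 ]
[14.89 24.75 26.    0.    0.    0.  ]
```

Emit:
arm_command(moves=[[5,-1,-3,3,-5,-6,0.2],[10.6,-2,-6,7.6,-13.6,-16.2,0.2],[10.6,-2,-6,7.6,-13.6,-16.2,0.2],[27.2,-2.9,13.7,25.3,-45.5,-54.1,0.2],[27.2,-2.9,13.7,25.3,-45.5,-54.1,0.2],[27.2,-2.9,13.7,25.3,-45.5,-54.1,0.2],[27.2,-2.9,13.7,25.3,-45.5,-54.1,0.2],[27.2,-2.9,13.7,25.3,-45.5,-54.1,0.2]])

```text
clock: 6.65
ee_pos: [0.5633, 0.0264, 0.412]
tcp_rot: [-0.04, 0.256, 0.964, 0.055]
ft_force: [1.0, 1.3, -0.0]
width: 0.0687
gripper_force: 0.0
```

```bash
python3 - <<'E'
from h import *
R1=down(np.radians(159.4));p,R=cur()
print(bot.sense()['joints'].round(2),p,rel([.5077,.3341,.17],R1))
E
```

```text
[ 0.38  0.3  -0.57  1.39  0.02  1.52  0.87] [0.5632803  0.02635891 0.41204982] [17.31 21.68 28.18  5.43 -5.7  -9.17]
```

Emit:
arm_command(moves=[[17.3,21.7,28.2,5.4,-5.7,-9.2,0.2],[17.3,21.7,28.2,5.4,-5.7,-9.2,0.2],[17.3,21.7,28.2,5.4,-5.7,-9.2,0.2],[17.3,21.7,28.2,5.4,-5.7,-9.2,0.2],[17.3,21.7,28.2,5.4,-5.7,-9.2,0.2],[17.3,21.7,28.2,5.4,-5.7,-9.2,0.2],[17.3,21.7,28.2,5.4,-5.7,-9.2,0.2],[17.3,21.7,28.2,5.4,-5.7,-9.2,0.2]])

```text
clock: 7.45
ee_pos: [0.5086, 0.3342, 0.1697]
tcp_rot: [-0.002, 0.181, 0.984, 0.002]
ft_force: [-0.1, -0.0, 0.3]
width: 0.0682
gripper_force: 0.0
```

Emit:
arm_command(moves=[[0,0,0,0,0,0,0.2],[0,0,0,0,0,0,0.2],[0,0,0,0,0,0,0.2],[0,0,0,0,0,0,0.2],[0,0,0,0,0,0,0.2],[0,0,0,0,0,0,0.2],[0,0,0,0,0,0,0.2],[0,0,0,0,0,0,0.2]])

```text
clock: 8.25
ee_pos: [0.5119, 0.3322, 0.1719]
tcp_rot: [-0.001, 0.182, 0.983, 0.002]
ft_force: [0.4, 0.5, 0.2]
width: 0.0684
gripper_force: 0.0
```

```bash
python3 - <<'E'
from h import *
R1=down(np.radians(159.4));p,R=cur()
print(bot.sense()['joints'].round(2),p,rel([.5077,.3341,.17],R1))
f=snap('wrist');u=proj(f,[.5077,.3341,.009]).round().astype(int);print(u)
x,y=u; cv2.imwrite('pics/c4.png',cv2.resize(f['image'][max(0,y-60):y+60,x-80:x+80],None,fx=5,fy=5,interpolation=cv2.INTER_CUBIC))
E
```

```text
[-0.2   0.52 -0.64  1.67  0.34  1.06  0.26] [0.5119244  0.33221993 0.17185689] [ 0.46  0.02  0.19  0.22 -0.18 -0.42]
[323 218]
```

View pics/c4.png

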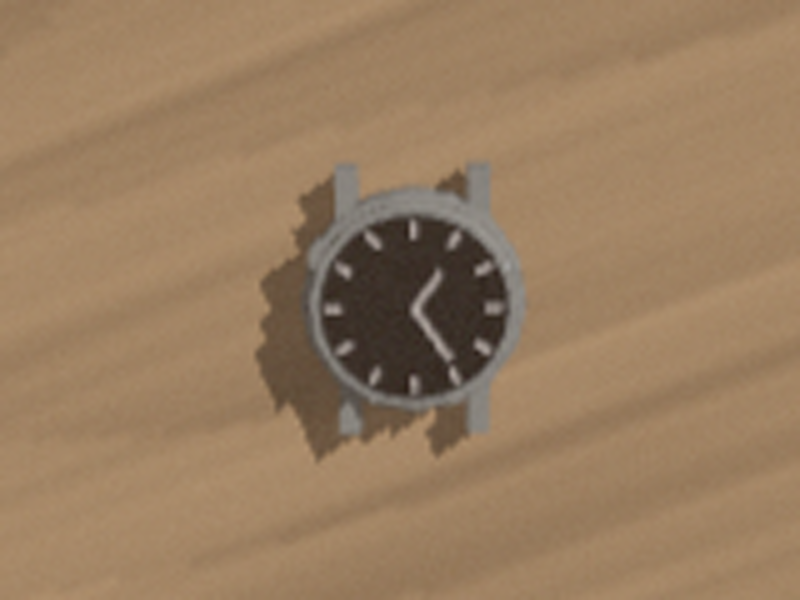

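The watch sits squarely in the tool axes, its dial centre at crop (415,308), which is full-image (326,219.6).

```bash
python3 - <<'E'
from h import *
f=load('wrist');w=ray(f,326,219.6,.0105);print(w)
print(rel([w[0],w[1],.002],down(np.radians(159.4))))
E
```

```text
[0.50938192 0.33599348 0.0105    ]
[ 0.31  0.19 16.98  0.21 -0.19 -0.41]
```

Emit:
arm_command(moves=[[0.3,0.2,4,0,0,-0.4,0.3],[0.3,0.2,8,0,0,-0.4,0.3],[0.3,0.2,11,0,0,-0.4,0.3],[0.3,0.2,13,0,0,-0.4,0.3],[0.3,0.2,14,0,0,-0.4,0.3],[0.3,0.2,14,0,0,-0.4,0.3],[0.3,0.2,14,0,0,-0.4,0.3],[0.3,0.2,14,0,0,-0.4,0.3]])

```text
clock: 9.1
ee_pos: [0.5102, 0.3367, 0.0332]
tcp_rot: [-0.001, 0.179, 0.984, 0.003]
ft_force: [-0.4, -0.9, 0.1]
width: 0.0593
gripper_force: 0.0
```

```bash
python3 - <<'E'
from h import *
print(rel([.5094,.3360,.000],down(np.radians(159.4))))
E
```

```text
[ 0.04 -0.11  3.32  0.31 -0.12  0.  ]
```

Emit:
arm_command(moves=[[0,-0.1,1.5,0,0,0,0.3],[0,-0.1,2.5,0,0,0,0.3],[0,-0.1,3.2,0,0,0,0.3],[0,-0.1,3.2,0,0,0,0.35],[0,-0.1,3.2,0,0,0,0.45],[0,-0.1,3.2,0,0,0,0.6],[0,-0.1,3.2,0,0,0,0.8],[0,-0.1,3.2,0,0,0,1]], force=30)

```text
clock: 9.9
ee_pos: [0.5092, 0.3354, 0.0001]
tcp_rot: [-0.001, 0.179, 0.984, 0.002]
ft_force: [0.3, -0.5, 0.9]
width: 0.0381
gripper_force: 30.2
```

Emit:
arm_command(moves=[[0,0,0,0,0,0,1],[0,0,0,0,0,0,1],[0,0,-0.5,0,0,0,1],[0,0,-2,0,0,0,1],[0,0,-4,0,0,0,1],[0,0,-7,0,0,0,1],[0,0,-10,0,0,0,1],[0,0,-10,0,0,0,1]], force=40)

```text
clock: 10.7
ee_pos: [0.5112, 0.3366, 0.105]
tcp_rot: [0.001, 0.179, 0.984, 0.005]
ft_force: [0.5, 1.2, 0.4]
width: 0.0377
gripper_force: 40.2
```

```bash
python3 - <<'E'
from h import *
f=snap('wrist','w5.png')
p,R=cur();print(p,R.as_matrix().round(3)[:,2]);y=T()[2]+np.pi
print(rel(tw([35,0,250]),down(y)))
print('tcp px',proj(f,p).round(), 'depth near', [px(f,u,int(proj(f,p)[1])).round(3) for u in (300,320,340)])
E
```

```text
[0.51039842 0.3356431  0.10277951] [ 0.002  0.007 -1.   ]
[-19.48 -35.78 -14.99   0.37  -0.23  57.71]
tcp px [321. 308.] depth near [array([0.501, 0.33 , 0.115]), array([0.504, 0.337, 0.116]), array([0.507, 0.345, 0.116])]
```

View pics/w5.png

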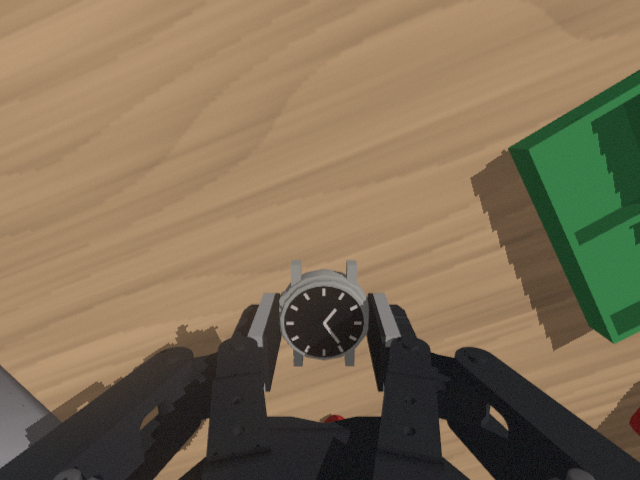

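The watch is held level between the pads, its dial at (324,322). Next I'll carry it above the tray.

Emit:
arm_command(moves=[[0,0,-5,0,0,0,1],[-2,-4,-9,0,0,6,1],[-4,-7.5,-12,0,0,14,1],[-7,-12,-15,0,0,22,1],[-9,-16.5,-15,0,0,30,1],[-11.5,-21,-15,0,0,38,1],[-14,-25.5,-15,0,0,46,1],[-16.5,-30,-15,0,0,54,1]])

```text
clock: 11.55
ee_pos: [0.5544, 0.0159, 0.2479]
tcp_rot: [-0.002, 0.608, 0.794, 0.001]
ft_force: [0.9, -0.7, -1.0]
width: 0.0377
gripper_force: 40.6
```

```bash
python3 - <<'E'
from h import *
y=T()[2]+np.pi
print(rel(tw([34,0,200]),down(y)),bot.sense()['joints'].round(2))
E
```

```text
[-8.41 -1.03  4.75 -0.08 -0.27  3.4 ] [ 0.21  0.31 -0.41  1.72  0.13  1.14  0.03]
```

Emit:
arm_command(moves=[[-4,-0.5,1,0,0,2,1],[-7,-1,2,0,0,3.4,1],[-8.4,-1,3.5,0,0,3.4,1],[-8.4,-1,5,0,0,3.4,1],[-8.4,-1,5,0,0,3.4,1],[-8.4,-1,5,0,0,3.4,1],[-8.4,-1,5,0,0,3.4,1],[-8.4,-1,5,0,0,3.4,1]])

```text
clock: 12.35
ee_pos: [0.568, -0.0645, 0.1985]
tcp_rot: [-0.002, 0.629, 0.778, 0.002]
ft_force: [-0.8, 0.1, -0.6]
width: 0.0377
gripper_force: 40.6
```

```bash
python3 - <<'E'
from h import *
y=T()[2]+np.pi
f=snap('wrist','w6.png');g=snap('top')
print(rel(tw([34,0,87]),down(y)))
for n,p in dict(FL=[-6.5,65,100],FR=[-6.5,-65,100],RL=[74.5,65,100]).items(): print(n,proj(f,tw(p)).round())
print([ (tester_of(ray(g,240+u/2.5,195+v/2.5,.1))).round() for u,v in [(204,158)]])
E
```

```text
[-0.31 -0.22 11.13  0.   -0.26  0.37]
FL [417. 192.]
FR [224. 191.]
RL [408. 302.]
[array([-10.,  -4., 100.])]
```

View pics/w6.png

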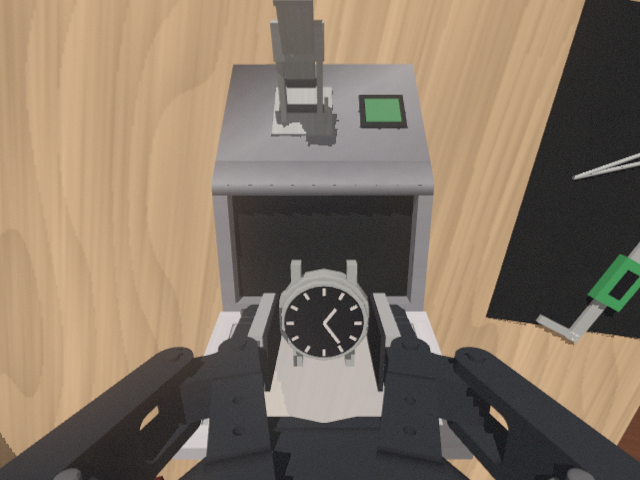

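The tray opening spans columns 232–415 and rows 195–297, matching my model. Next I'll lower the watch.

Emit:
arm_command(moves=[[-0.2,-0.2,3,0,0,0,1],[-0.2,-0.2,6,0,0,0,1],[-0.2,-0.2,8,0,0,0,1],[-0.2,-0.2,9,0,0,0,1],[-0.2,-0.2,10,0,0,0,1],[-0.2,-0.2,10.5,0,0,0,1],[-0.2,-0.2,10.5,0,0,0,1],[-0.2,-0.2,10.5,0,0,0,1]])

```text
clock: 13.25
ee_pos: [0.5664, -0.0672, 0.0934]
tcp_rot: [-0.002, 0.629, 0.777, 0.002]
ft_force: [-0.3, 0.2, -0.7]
width: 0.0372
gripper_force: 40.6
```

```bash
python3 - <<'E'
from h import *
print(rel(tw([33,0,86.5]),down(T()[2]+np.pi)))
E
```

```text
[ 0.04 -0.03  0.69  0.01 -0.26  0.33]
```

Emit:
arm_command(moves=[[0,0,0.2,0,0,0,1],[0,0,0.4,0,0,0,1],[0,0,0.5,0,0,0,1],[0,0,0.6,0,0,0,1],[0,0,0.7,0,0,0,1],[0,0,0.7,0,0,0,1],[0,0,0.7,0,0,0,1],[0,0,0.7,0,0,0,1]])

```text
clock: 14.05
ee_pos: [0.5659, -0.0672, 0.0861]
tcp_rot: [-0.002, 0.629, 0.777, 0.001]
ft_force: [-2.9, 0.0, 5.0]
width: 0.0375
gripper_force: 41.1
```

Emit:
arm_command(moves=[[0,0,0,0,0,0,0.5],[0,0,0,0,0,0,0.4],[0,0,0,0,0,0,0.35],[0,0,-0.5,0,0,0,0.35],[0,0,-2,0,0,0,0.35],[0,0,-5,0,0,0,0.35],[0,0,-9,0,0,0,0.35],[0,0,-11,0,0,0,0.35]])

```text
clock: 14.85
ee_pos: [0.5675, -0.0675, 0.2003]
tcp_rot: [-0.0, 0.629, 0.777, 0.003]
ft_force: [0.4, 0.3, 0.1]
width: 0.0558
gripper_force: 0.0
```

```bash
python3 - <<'E'
from h import *
f=snap('wrist');w=px(f,*proj(f,tw([33,0,97])).round().astype(int));print(tester_of(w).round(1))
# lid detection from top: fit tab location? depth of lid tab expected
g=snap('top')
a=1.8
G=[85-124*np.cos(a)+6*np.sin(a),48,105+124*np.sin(a)+6*np.cos(a)];print('tab',G,tw(G))
u=proj(g,tw(G)).round().astype(int);print(u,tester_of(px(g,*u)).round(1))
y=T()[2]+np.pi
def tilt(t): return Ro.from_rotvec(np.radians(t)*(tw([0,1000,0])-tw([0,0,0])))*down(y)
for t in (40,):
  R=tilt(t); d=R.apply([0,0,1])
  for s in (-.10,.014): print(rel(tw(G)+d*s,R))
  print(rel(tw(G)+d*.014,R,tw(G)-d*.1,R))
print(bot.sense()['joints'].round(2))
E
```

```text
[33.3  0.4 96.5]
tab [np.float64(119.01614552721198), 48, np.float64(224.39389366073766)] [ 0.63046162 -0.14137271  0.22439389]
[391 206] [ 24.7 -22.2 617.8]
[-14.91   4.58 -10.06   0.22  39.85   0.43]
[-7.6   4.57 -1.31  0.22 39.85  0.43]
[-0.  -0.  11.4  0.   0.   0. ]
[ 0.31  0.37 -0.35  1.75  0.14  1.04  0.12]
```

```bash
cat >> h.py <<'E'
def tilt(t): return Ro.from_rotvec(np.radians(t)*(tw([0,1000,0])-tw([0,0,0])))*down(T()[2]+np.pi)
E
python3 - <<'E'
from h import *
R=tilt(30);d=R.apply([0,0,1]);G=tw([119,48,224.4])
print(rel(tw([50,48,310]),tilt(12)),rel(G-d*.085,R))
E
```

```text
[ -1.58   4.66 -10.92   0.31  11.85   0.36] [-12.73   4.59  -9.75   0.26  29.85   0.41]
```

Emit:
arm_command(moves=[[0,1,-4,0,0,0,0.4],[0,2.5,-8,0,4,0,0.4],[-1.6,4.6,-11.5,0,12,0.4,0.5],[-5,4.6,-11.5,0,18,0.4,0.5],[-9,4.6,-10.5,0,25,0.4,0.5],[-12.7,4.6,-9.75,0,30,0.4,0.5],[-12.7,4.6,-9.75,0,30,0.4,0.5],[-12.7,4.6,-9.75,0,30,0.4,0.5]])

```text
clock: 15.75
ee_pos: [0.637, -0.1847, 0.2896]
tcp_rot: [-0.205, 0.612, 0.746, 0.164]
ft_force: [0.3, 1.6, 1.0]
width: 0.0427
gripper_force: 0.0
```

```bash
python3 - <<'E'
from h import *
f=snap('wrist','w7.png')
R=tilt(30);d=R.apply([0,0,1]);G=tw([119,48,224.4])
print(rel(G+d*.014,R), proj(f,G), proj(f,tw([119,48,236])), tester_of(px(f,*proj(f,G).round().astype(int))))
E
```

```text
[ 0.17  0.16  9.32 -0.14 -0.38 -0.15] [327.73081455 246.22659854] [327.83066502 242.01931708] [122.74640328  48.04334975 241.36460639]
```

View pics/w7.png

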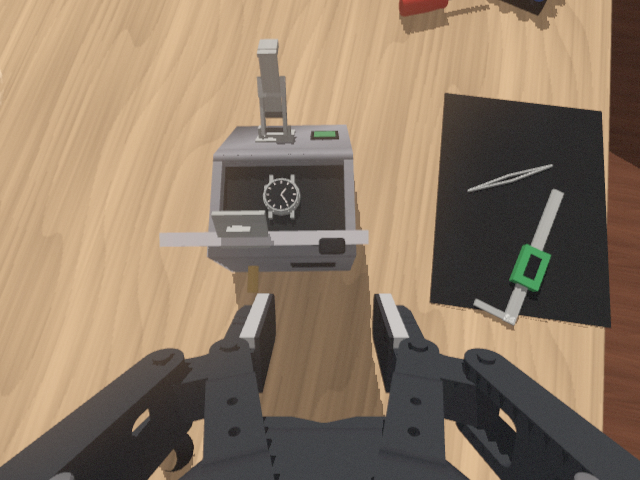

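The watch lies face up mid-tray at (281,196). The open lid's tab is at (332,246), within about 2 mm of prediction. I'll grip it now.

Emit:
arm_command(moves=[[0.2,0.3,3,0,0,0,0.5],[0.2,0.3,6,0,0,0,0.5],[0.2,0.3,8,0,0,0,0.5],[0.2,0.3,9.2,0,0,0,0.5],[0.2,0.3,9.2,0,0,0,0.5],[0.2,0.3,9.2,0,0,0,0.75],[0.2,0.3,9.2,0,0,0,1],[0.2,0.3,9.2,0,0,0,1]], force=25)

```text
clock: 16.6
ee_pos: [0.6317, -0.1356, 0.2157]
tcp_rot: [-0.202, 0.61, 0.748, 0.165]
ft_force: [1.9, 0.6, 4.9]
width: 0.0155
gripper_force: 28.6
```

```bash
python3 - <<'E'
from h import *
p,R=cur();print(tester_of(p)); arc(1.8,1.0,8,30,15,g=14)
E
```

```text
[113.58938376  50.34206134 215.68177827]
[-0.04 -0.23  0.37  0.05 -0.21 -0.09]
[ 1.1  -0.24  0.74  0.05 -2.09 -0.09]
[ 2.2  -0.24  1.22  0.05 -3.96 -0.09]
[ 3.24 -0.24  1.81  0.05 -5.84 -0.09]
[ 4.22 -0.24  2.51  0.04 -7.71 -0.09]
[ 5.13 -0.25  3.3   0.04 -9.59 -0.1 ]
[  5.95  -0.25   4.18   0.04 -11.46  -0.1 ]
[  6.67  -0.25   5.14   0.04 -13.34  -0.1 ]
[  7.3   -0.25   6.17   0.04 -15.21  -0.1 ]
```

Emit:
arm_command(moves=[[1.1,0,0.4,0,-2,0,1],[2.2,0,0.85,0,-4,0,1],[3.3,0,1.45,0,-6,0,1],[4.25,0,2.15,0,-7.5,0,1],[5.2,0,2.95,0,-9.5,0,1],[6,0,3.8,0,-11.5,0,1],[6.7,0,4.75,0,-13,0,1],[7.35,0,5.8,0,-15,0,1]])

```text
clock: 17.4
ee_pos: [0.612, -0.0436, 0.2025]
tcp_rot: [-0.103, 0.626, 0.768, 0.083]
ft_force: [-3.5, 0.8, 5.4]
width: 0.0157
gripper_force: 29.4
```

```bash
python3 - <<'E'
from h import *
p,R=cur();print(tester_of(p)); arc(1.0,.28,8,15,2,g=14)
E
```

```text
[ 19.56324172  49.65395972 202.45746068]
[-0.08 -0.16  0.33 -0.08 -0.22 -0.07]
[ 0.64 -0.16  1.16 -0.08 -1.84 -0.06]
[ 1.27 -0.16  2.05 -0.08 -3.47 -0.06]
[ 1.82 -0.16  2.99 -0.08 -5.09 -0.06]
[ 2.29 -0.16  3.98 -0.08 -6.72 -0.06]
[ 2.66 -0.16  5.02 -0.08 -8.34 -0.06]
[ 2.94 -0.16  6.08 -0.08 -9.97 -0.06]
[  3.12  -0.16   7.17  -0.08 -11.59  -0.06]
[  3.2   -0.16   8.27  -0.08 -13.22  -0.06]
```

Emit:
arm_command(moves=[[0.7,0,0.8,0,-1.5,0,1],[1.35,0,1.7,0,-3.5,0,1],[1.9,0,2.65,0,-5,0,1],[2.35,0,3.65,0,-6.5,0,1],[2.75,0,4.7,0,-8,0,1],[3,0,5.75,0,-10,0,1],[3.2,0,6.85,0,-11.5,0,1],[3.3,0,7.9,0,-13,0,1]])

```text
clock: 18.2
ee_pos: [0.6005, 0.0094, 0.1336]
tcp_rot: [-0.017, 0.631, 0.776, 0.012]
ft_force: [-2.6, 3.2, 2.6]
width: 0.0156
gripper_force: 27.5
```

```bash
python3 - <<'E'
from h import *
p,R=cur();print(tester_of(p)); arc(.28,0,8,2,0,g=14)
E
```

```text
[-34.66155912  49.21270472 133.6461463 ]
[-0.18 -0.12  0.25 -0.18 -0.31  0.05]
[-0.07 -0.12  0.67 -0.18 -0.56  0.05]
[ 0.03 -0.12  1.09 -0.17 -0.81  0.05]
[ 0.11 -0.12  1.52 -0.17 -1.06  0.05]
[ 0.17 -0.12  1.95 -0.17 -1.31  0.05]
[ 0.23 -0.11  2.38 -0.17 -1.56  0.05]
[ 0.26 -0.11  2.81 -0.17 -1.81  0.05]
[ 0.28 -0.11  3.25 -0.17 -2.06  0.05]
[ 0.29 -0.11  3.68 -0.17 -2.31  0.05]
```

Emit:
arm_command(moves=[[0.1,0,0.6,0,-0.5,0,1],[0.2,0,1.2,0,-1,0,1],[0.3,0,1.8,0,-1.2,0,1],[0.35,0,2.3,0,-1.5,0,1],[0.4,0,2.7,0,-2,0,1],[0.4,0,3.1,0,-2,0,1],[0.4,0,3.4,0,-2,0,1],[0.4,0,3.5,0,-2,0,1]])

```text
clock: 19.0
ee_pos: [0.5993, 0.0148, 0.0984]
tcp_rot: [-0.004, 0.631, 0.776, 0.001]
ft_force: [-2.2, 7.1, 1.0]
width: 0.0153
gripper_force: 26.9
```

```bash
python3 - <<'E'
from h import *
p,R=cur();s=bot.sense();print(tester_of(p),s['ft_force'],s['wrist_torque'],np.degrees(R.as_euler('zyx')))
f=snap('wrist')
for q in ([-8,60,110],[-8,20,110],[-10,30,110],[80,0,110],[-10,68,110]):
    u=proj(f,tw(q)).round().astype(int); print(q,u,tester_of(px(f,*u)).round(1) if 0<u[1]<478 and 0<u[0]<638 else '')
E
```

```text
[-40.27152229  49.12581307  98.42006598] [-2.24625703  7.12189939  1.00703685] [1.29190038 0.54848514 0.11024556] [-101.71598478   -0.29108915 -179.60698012]
[-8, 60, 110] [349 390] [ -9.8  59.9 111.9]
[-8, 20, 110] [257 390] [-56.5  33.4 169.8]
[-10, 30, 110] [280 386] [-56.5  38.7 168.4]
[80, 0, 110] [227 536] 
[-10, 68, 110] [367 387] [-56.5  59.6 168.7]
```

Emit:
arm_command(moves=[[0,0,0.1,0,0,0,1],[0,0,0.2,0,0,0,1],[0,0,0.3,0,0,0,1],[0,0,0.4,0,0,0,1],[0,0,0.4,0,0,0,1],[0,0,0.4,0,0,0,1],[0,0,0.4,0,0,0,1],[0,0,0.4,0,0,0,1]])

```text
clock: 19.85
ee_pos: [0.5993, 0.0149, 0.0947]
tcp_rot: [-0.004, 0.631, 0.776, 0.001]
ft_force: [-2.8, 7.1, 1.0]
width: 0.0157
gripper_force: 26.9
```

```bash
python3 - <<'E'
from h import *
p,R=cur();s=bot.sense();print(tester_of(p),s['ft_force'])
f=snap('wrist')
K=f['z_map'];pts=[]
for v in range(375,470,3):
  for u in range(150,500,3):
    q=px(f,u,v,0)
    if K[v,u]>0:
      t=tester_of(q)
      if 90<t[2]<130 and -14<t[0]<90 and abs(t[1])<75: pts.append(t)
pts=np.array(pts);print(len(pts))
for x in pts[::max(1,len(pts)//15)]:print(x.round(1))
E
```

```text
[-40.31014697  49.13873847  94.70028142] [-2.77737407  7.05938461  0.98177378]
223
[-13.8  40.3 109.5]
[-13.   49.2 114. ]
[-11.9  43.  114.4]
[ -7.4  60.7 109.1]
[ -6.5  53.  109.9]
[ -4.4  44.  109.1]
[ -1.5 -11.2 107.8]
[ -1.1  50.5 107.2]
[ -0.3  38.7 108. ]
[-1.000e-01  5.710e+01  1.078e+02]
[  1.8  45.2 107.5]
[  3.2 -13.  107.9]
[  3.   53.1 108. ]
[  5.1  42.5 107.4]
[  5.9  61.2 106.5]
[ 19.3   1.2 106.6]
```

Emit:
arm_command(moves=[[0,0,0.1,0,0,0,1],[0,0,0.2,0,0,0,1],[0,0,0.3,0,0,0,1],[0,0,0.3,0,0,0,1],[0,0,0.3,0,0,0,1],[0,0,0.3,0,0,0,1],[0,0,0.3,0,0,0,1],[0,0,0.3,0,0,0,1]])

```text
clock: 20.7
ee_pos: [0.5995, 0.0149, 0.0942]
tcp_rot: [-0.003, 0.631, 0.776, 0.001]
ft_force: [-11.5, 5.8, 21.1]
width: 0.0155
gripper_force: 29.4
```

The lid is seated: contact at 21 N and a top height of about 110 mm. I've used my 10 views, so from here I'll work from depth data. Next I'll release the tab and back up over the latch.

Emit:
arm_command(moves=[[0,0,-0.3,0,0,0,0.8],[0,0,-0.3,0,0,0,0.6],[0,0,-0.3,0,0,0,0.5],[0,0,-3,0,0,0,0.5],[0,0,-7,0,0,0,0.5],[0,0,-12,0,0,0,0.5],[0,-3,-16,0,0,0,0.5],[0,-6.4,-17,0,0,0,0.5]])

```text
clock: 21.5
ee_pos: [0.5399, -0.0009, 0.2661]
tcp_rot: [-0.0, 0.632, 0.775, 0.003]
ft_force: [0.9, -0.2, 0.3]
width: 0.0427
gripper_force: 0.0
```

```bash
cat >> h.py <<'E'
def cloud(f,st=1):
    z=f['z_map'];v,u=np.mgrid[0:480:st,0:640:st];v=v.ravel();u=u.ravel();d=z[v,u];m=d>0;u,v,d=u[m],v[m],d[m]
    c=np.linalg.inv(f['camera_matrix'])@np.vstack([u*d,v*d,d]); W=(f['R'].T@(c-f['t'][:,None])).T
    return tester_of(W),f['image'][v,u],np.c_[u,v]
def slope(t): # tester mm -> (s up slope from toe, y, n out)
    t=np.atleast_2d(t); a=t[:,0]+100; b=t[:,2]-12; return np.c_[(a+b)/2**.5,t[:,1],(b-a)/2**.5]
def unslope(s,y,n): return np.array([-100+(s-n)/2**.5,y,12+(s+n)/2**.5])
E
python3 - <<'E'
from h import *
p,R=cur();print(tester_of(p))
for nm in('wrist','top','scene'):
    f=snap(nm);t,c,uv=cloud(f)
    s=slope(t); m=(abs(s[:,1]+15)<9)&(s[:,0]>-60)&(s[:,0]<135)&(s[:,2]>-8)&(s[:,2]<100)
    # exclude gripper
    print(nm,m.sum())
    H=np.zeros((22,40),int)
    for a,y,n in s[m]:
        i=int((n+8)/5);j=int((a+60)/5)
        if 0<=i<22 and 0<=j<40:H[i,j]+=1
    for i in range(21,-1,-1):
        print('%4d '%(i*5-8)+''.join('.' if h==0 else '+' if h<3 else '#' for h in H[i]))
E
```

```text
[-36.86533169 -12.27800188 266.05716938]
wrist 3411
  97 ......................####+.............
  92 ........................####............
  87 ..........................+#............
  82 ........................................
  77 .........................#..............
  72 .........................#..............
  67 ........................##..............
  62 ........................##..............
  57 ........................#...............
  52 ........................#...............
  47 ........................#...............
  42 #......................##...............
  37 ##.....................##...............
  32 ###....................#................
  27 .##....................#+...............
  22 .......................##...............
  17 ........................................
  12 ........................##........##....
   7 ........................##........##.##.
   2 ....................###.####+...#######.
  -3 ....................###.#########.......
  -8 ........................................
top 94
  97 ........................
[... 1304 characters left out ...]
..........
  62 ........................##..............
  57 ........................##..............
  52 ........................#...............
  47 .......................+#...............
  42 .......................##...............
  37 #+.....................##...............
  32 ##+....................##...............
  27 .+#....................#+...............
  22 ..+#+..................##+..............
  17 ...##..................#................
  12 ....+#+.................+..........+....
   7 .....+#.................+#.+......+#.##.
   2 .....................................+#.
  -3 ......................................#.
  -8 ........................................
```

```bash
python3 - <<'E'
from h import *
S=[]
for nm in('wrist','scene'):
    t,c,uv=cloud(load(nm)); s=slope(t); m=(abs(s[:,1]+15)<14)&(s[:,0]>20)&(s[:,0]<130)&(s[:,2]>-4)&(s[:,2]<135); S.append(s[m])
for k,s in enumerate(S):
    print(k)
    H,_,_=np.histogram2d(s[:,2],s[:,0],[np.arange(-4,136,4),np.arange(20,130,2.5)])
    for i in range(len(H)-1,-1,-1):
        if H[i].sum(): print('%4d '%(i*4-4)+''.join('.' if h==0 else '+' if h<3 else '#' for h in H[i]), np.round([s[(s[:,2]>=i*4-4)&(s[:,2]<i*4)][:,1].min(),s[(s[:,2]>=i*4-4)&(s[:,2]<i*4)][:,1].max()],0))
r=S[0];q=r[(r[:,0]>100)&(r[:,2]>9)&(r[:,2]<17)];print('rib',q.mean(0),q.min(0),q.max(0))
E
```

```text
0
 104 ...........#............................... [-23. -14.]
 100 ..........#######.......................... [-24.  -5.]
  96 .............#######+...................... [-24.  -5.]
  92 ..................######................... [-24.  -5.]
  88 .....................+##................... [-24.  -5.]
  76 ..................##....................... [-24.  -5.]
  72 ..................#+....................... [-24.  -5.]
  68 ..............+..##........................ [-28.  -1.]
  64 .............###.##........................ [-29.  -1.]
  60 ..............+###+........................ [-29.  -1.]
  56 ...............###......................... [-29.  -1.]
  52 ...............###......................... [-28.  -1.]
  48 ................##......................... [-29.  -2.]
  44 ................##......................... [-29.  -2.]
  40 ...............###......................... [-29.  -1.]
  36 ...............####........................ [-28.  -1.]
  32 ..............+#.##........................ [-28.  -1.]
  28 ..............##..##....................... [-28.  -1.]

[... 1380 characters left out ...]
............ [-26.  -3.]
  40 ..............+###......................... [-28.  -2.]
  36 ..............####+........................ [-28.  -2.]
  32 ..............#####........................ [-29.  -1.]
  28 ..............+#+##........................ [-28.  -2.]
  24 ..............+##++#....................... [-29.  -2.]
  20 ..............##++##+...................... [-27.  -2.]
  16 ...............++++#+...................... [-28.  -2.]
  12 ...............#.#++#.................++... [-29.  -3.]
   8 .................+##+.+..............+#+... [-28.  -2.]
rib [114.99433689 -14.32886265  11.77553081] [111.98981829 -24.59472665   9.01512866] [129.92845805  -2.67722361  13.55295199]
```

```bash
cat >> h.py <<'E'
PIN=np.array([64.,10.])
def cpin(t): return PIN+18*np.array([np.cos(3.35-t),np.sin(3.35-t)])
def clawpt(t,phi,a,o): c,s=np.cos(phi),np.sin(phi); return cpin(t)+a*np.array([c,s])+o*np.array([-s,c])
E
python3 - <<'E'
from h import *
for nm in ('wrist','scene'):
    t,c,uv=cloud(load(nm)); s=slope(t)
    m=(abs(s[:,1]+15)<8)&(s[:,0]>46)&(s[:,0]<74)&(s[:,2]>88)&(s[:,2]<110); q=s[m]
    b=np.polyfit(q[:,0],q[:,2],1);print(nm,m.sum(),b,'phi',np.pi/2+np.arctan(b[0]),'n at 60',np.polyval(b,60))
t,c,uv=cloud(load('wrist')); s=slope(t)
m=(abs(s[:,1]+15)<7)&(abs(s[:,0]-114)<8)&(s[:,2]>9)&(s[:,2]<16);print('rib',np.percentile(s[m],[5,50,95],axis=0))
for tt in (1.2,1.25,1.3,1.35,1.4):
    ph=2.55-tt; print(tt,'tabtop',clawpt(tt,ph,71,24),clawpt(tt,ph,71,33.5),clawpt(tt,ph,66,0),'n at60',end=' ')
    a=clawpt(tt,ph,71,24);b=clawpt(tt,ph,71,33);print(a[1]+(60-a[0])*(b-a)[1]/(b-a)[0])
for tt,ph in((1.3,1.25),):
    G=clawpt(tt,ph,67,24);Gt=unslope(G[0],-14.5,G[1]);R=tilt(-30);d=R.apply([0,0,1]);print(Gt)
    print(rel(tw(Gt)-d*.07,R))
print(bot.sense()['joints'].round(2))
E
```

```text
wrist 775 [ -0.36611306 120.83273708] phi 1.2198396174353696 n at 60 98.86595343474745
scene 27 [ -0.46506335 126.07340644] phi 1.1354865638761733 n at 60 98.16960515116891
rib [[112.30957841 -21.04347856   9.68250855]
 [114.59436097 -14.9523985   12.00356911]
 [116.18803666  -8.72867254  13.27514793]]
1.2 tabtop [46.27967622 99.59669713] [ 37.01030432 101.67726066] [68.60200337 89.46191985] n at60 96.51709200100761
1.25 tabtop [ 50.7797905  100.37037165] [ 41.62598774 102.91161052] [72.56769281 89.13260884] n at60 97.81069722957449
1.3 tabtop [ 55.31294842 100.91816731] [ 46.29759454 103.91372975] [76.51196747 88.60550751] n at60 99.36078466204792
1.35 tabtop [ 59.86781945 101.23871489] [ 51.01344813 104.68111356] [80.42496874 87.88193336] n at60 101.1873257954165
1.4 tabtop [ 64.43301877 101.33121321] [ 55.76176134 105.2118439 ] [84.29691613 86.96369493] n at60 103.31511333310894
[-130.45549202  -14.5         118.8960812 ]
[ 1.289e+01  3.000e-02  8.400e+00 -9.000e-02 -3.020e+01 -1.300e-01]
[ 0.17  0.26 -0.31  1.75  0.08  1.15  0.04]
```

Emit:
arm_command(moves=[[4,0,0,0,-8,0,0.5],[8,0,2,0,-16,0,0.5],[11,0,5,0,-24,0,0.5],[12.9,0,8.4,0,-30,0,0.5],[12.9,0,8.4,0,-30,0,0.5],[12.9,0,8.4,0,-30,0,0.5],[12.9,0,8.4,0,-30,0,0.5],[12.9,0,8.4,0,-30,0,0.5]])

```text
clock: 22.45
ee_pos: [0.5128, 0.1239, 0.1798]
tcp_rot: [0.198, 0.612, 0.748, -0.162]
ft_force: [0.8, -0.0, 0.2]
width: 0.0428
gripper_force: 0.0
```

```bash
python3 - <<'E'
from h import *
f=snap('wrist')
G=clawpt(1.3,1.25,67,24);Gt=unslope(G[0],-14.5,G[1]);R=tilt(-30);d=R.apply([0,0,1])
p,_=cur();print(tester_of(p),rel(tw(Gt)+d*.013,R),bot.sense()['joints'].round(2))
t,c,uv=cloud(f);s=slope(t);m=(abs(s[:,1]+15)<20)&(s[:,0]>35)&(s[:,0]<90)&(s[:,2]>88)&(s[:,2]<112)
q=s[m];print(m.sum(),np.percentile(q,[2,50,98],axis=0).round(1)); b=np.polyfit(q[:,0],q[:,2],1);print(np.polyval(b,60),b)
E
```

```text
[-164.47810878  -13.55652443  180.06825018] [ 0.07 -0.08  8.3  -0.13 -0.31 -0.26] [-0.38  0.43 -0.33  1.84  0.62  1.24 -0.82]
1690 [[ 44.  -24.6  92.1]
 [ 59.5 -14.9  98.6]
 [ 76.4  -5.1 103.4]]
98.16877287893206 [ -0.29885786 116.10024444]
```

Emit:
arm_command(moves=[[0.1,-0.1,3,0,0,0,0.5],[0.1,-0.1,5.5,0,0,0,0.5],[0.1,-0.1,7.3,0,0,0,0.5],[0.1,-0.1,8.2,0,0,0,0.5],[0.1,-0.1,8.2,0,0,0,0.5],[0.1,-0.1,8.2,0,0,0,0.7],[0.1,-0.1,8.2,0,0,0,0.85],[0.1,-0.1,8.2,0,0,0,1]], force=20)

```text
clock: 23.3
ee_pos: [0.5191, 0.0873, 0.1078]
tcp_rot: [0.198, 0.61, 0.75, -0.162]
ft_force: [0.4, 1.8, 1.8]
width: 0.0193
gripper_force: 22.3
```

```bash
python3 - <<'E'
from h import *
p,R0=cur();s=bot.sense();print(tester_of(p),s['width'],s['gripper_force'],s['ft_force'])
c=tw(unslope(cpin(1.3)[0],-14.5,cpin(1.3)[1])); ax=tw([0,1000,0])-tw([0,0,0])
for k in range(1,17):
    Q=Ro.from_rotvec(ax*1.12*k/16); print(k,rel(c+Q.apply(p-c),Q*R0))
E
```

```text
[-127.45242553  -14.76901046  107.77976428] 0.019337035430478596 22.332723140716553 [0.44534874 1.84619736 1.75430145]
1 [-0.4  -0.   -0.15 -0.    4.01 -0.  ]
2 [-0.82 -0.   -0.27 -0.    8.02 -0.  ]
3 [-1.240e+00 -0.000e+00 -3.600e-01 -0.000e+00  1.203e+01 -1.000e-02]
4 [-1.670e+00 -0.000e+00 -4.200e-01 -0.000e+00  1.604e+01 -1.000e-02]
5 [-2.100e+00 -0.000e+00 -4.500e-01 -0.000e+00  2.005e+01 -1.000e-02]
6 [-2.530e+00 -0.000e+00 -4.500e-01 -0.000e+00  2.406e+01 -1.000e-02]
7 [-2.960e+00 -0.000e+00 -4.200e-01 -1.000e-02  2.807e+01 -2.000e-02]
8 [-3.390e+00 -0.000e+00 -3.700e-01 -1.000e-02  3.209e+01 -2.000e-02]
9 [-3.81e+00 -0.00e+00 -2.80e-01 -1.00e-02  3.61e+01 -2.00e-02]
10 [-4.220e+00 -0.000e+00 -1.600e-01 -1.000e-02  4.011e+01 -2.000e-02]
11 [-4.630e+00 -0.000e+00 -1.000e-02 -1.000e-02  4.412e+01 -3.000e-02]
12 [-5.020e+00 -0.000e+00  1.600e-01 -1.000e-02  4.813e+01 -3.000e-02]
13 [-5.400e+00 -0.000e+00  3.700e-01 -1.000e-02  5.214e+01 -3.000e-02]
14 [-5.770e+00 -0.000e+00  5.900e-01 -1.000e-02  5.615e+01 -3.000e-02]
15 [-6.120e+00 -0.000e+00  8.500e-01 -1.000e-02  6.016e+01 -4.000e-02]
16 [-6.450e+00 -0.000e+00  1.120e+00 -1.000e-02  6.417e+01 -4.000e-02]
```

Emit:
arm_command(moves=[[-0.4,0,-0.15,0,4,0,1],[-0.8,0,-0.27,0,8,0,1],[-1.25,0,-0.36,0,12,0,1],[-1.65,0,-0.42,0,16,0,1],[-2.1,0,-0.45,0,20,0,1],[-2.55,0,-0.45,0,24,0,1],[-2.95,0,-0.42,0,28,0,1],[-3.4,0,-0.37,0,32,0,1]])

```text
clock: 24.1
ee_pos: [0.5246, 0.0603, 0.1278]
tcp_rot: [-0.017, 0.631, 0.775, 0.013]
ft_force: [0.8, 2.1, -1.1]
width: 0.0192
gripper_force: 21.9
```

```bash
python3 - <<'E'
from h import *
p,R0=cur();s=bot.sense();print(tester_of(p),s['width'],s['gripper_force'],s['ft_force'],s['joints'].round(2))
c=tw(unslope(cpin(1.3)[0],-14.5,cpin(1.3)[1])); ax=tw([0,1000,0])-tw([0,0,0])
for k in range(1,9):
    Q=Ro.from_rotvec(ax*.56*k/8); print(k,rel(c+Q.apply(p-c),Q*R0))
# lever look
t,cc,uv=cloud(snap('scene'));q=slope(t);m=(abs(q[:,1]+15)<15)&(q[:,0]>25)&(q[:,0]<130)&(q[:,2]>4)&(q[:,2]<115)
H,_,_=np.histogram2d(q[m,2],q[m,0],[np.arange(4,116,4),np.arange(25,130,2.5)])
for i in range(len(H)-1,-1,-1): print('%4d '%(i*4+4)+''.join('.' if h==0 else '#' for h in H[i]))
E
```

```text
[-99.91596722 -14.84934717 127.80001871] 0.019227060593887478 21.85359388589859 [ 0.82803518  2.08206116 -1.13525629] [ 0.2   0.41 -0.48  1.91  0.19  0.86 -0.16]
1 [-0.41 -0.   -0.15 -0.    4.01 -0.  ]
2 [-0.82 -0.   -0.27 -0.    8.02 -0.  ]
3 [-1.240e+00 -0.000e+00 -3.600e-01 -1.000e-02  1.203e+01 -1.000e-02]
4 [-1.670e+00 -0.000e+00 -4.200e-01 -1.000e-02  1.604e+01 -1.000e-02]
5 [-2.100e+00 -0.000e+00 -4.600e-01 -1.000e-02  2.005e+01 -1.000e-02]
6 [-2.530e+00 -0.000e+00 -4.600e-01 -1.000e-02  2.406e+01 -1.000e-02]
7 [-2.960e+00 -0.000e+00 -4.300e-01 -1.000e-02  2.807e+01 -1.000e-02]
8 [-3.390e+00 -0.000e+00 -3.700e-01 -1.000e-02  3.209e+01 -2.000e-02]
 108 .............................####.####.##
 104 ...........................###.##########
 100 ..........................####.######.###
  96 ......................#.##.###########...
  92 .........................############....
  88 ...........................########......
  84 ...........................######........
  80 ............................####.........
  76 ...........................######........
  72 .........................#.##.####.......
  68 ...........................########......
  64 ...........####...........####...........
  60 ............###........#####.............
  56 ............####.......####..............
  52 ............###.......####...............
  48 .............###...#####.................
  44 .............###..#####..................
  40 .............###.####....................
  36 .........#....######.....................
  32 .............#####.......................
  28 ............######.......................
  24 ............######.......................
  20 ...........#######.#.....................
  16 ............######.......................
  12 ............########................#....
   8 ...............#####..............####...
   4 .........................................
```

The lever stayed at about 1.3 and the claw is half folded over. I'll continue the fold.

Emit:
arm_command(moves=[[-0.4,0,-0.15,0,4,0,1],[-0.8,0,-0.27,0,8,0,1],[-1.25,0,-0.36,0,12,0,1],[-1.65,0,-0.42,0,16,0,1],[-2.1,0,-0.45,0,20,0,1],[-2.55,0,-0.45,0,24,0,1],[-2.95,0,-0.42,0,28,0,1],[-3.4,0,-0.37,0,32,0,1]])

```text
clock: 24.95
ee_pos: [0.5317, 0.026, 0.1293]
tcp_rot: [-0.229, 0.604, 0.741, 0.186]
ft_force: [2.3, 1.4, -3.5]
width: 0.0194
gripper_force: 21.8
```

```bash
python3 - <<'E'
from h import *
p,R0=cur();s=bot.sense();print(tester_of(p),s['width'],s['gripper_force'],s['ft_force'],s['joints'].round(2))
c=tw(unslope(cpin(1.3)[0],-14.5,cpin(1.3)[1])); ax=tw([0,1000,0])-tw([0,0,0])
for k in range(1,9):
    Q=Ro.from_rotvec(ax*.4*k/8); print(k,rel(c+Q.apply(p-c),Q*R0))
t,cc,uv=cloud(snap('scene'));q=slope(t);m=(abs(q[:,1]+15)<15)&(q[:,0]>25)&(q[:,0]<140)&(q[:,2]>4)&(q[:,2]<80)
H,_,_=np.histogram2d(q[m,2],q[m,0],[np.arange(4,80,4),np.arange(25,140,2.5)])
for i in range(len(H)-1,-1,-1): print('%4d '%(i*4+4)+''.join('.' if h==0 else '#' for h in H[i]))
E
```

```text
[-64.86278842 -14.80163326 129.34227775] 0.019380723010258543 21.799532175064087 [ 2.25154446  1.35860238 -3.45728548] [ 0.68  0.64 -0.66  1.78 -0.23  1.02  0.42]
1 [-0.29  0.   -0.1   0.    2.86 -0.  ]
2 [-0.58  0.   -0.19  0.01  5.73 -0.01]
3 [-0.88  0.   -0.26  0.01  8.59 -0.01]
4 [-1.180e+00  0.000e+00 -3.200e-01  2.000e-02  1.146e+01 -1.000e-02]
5 [-1.480e+00  0.000e+00 -3.600e-01  2.000e-02  1.432e+01 -1.000e-02]
6 [-1.79  0.   -0.39  0.03 17.19 -0.02]
7 [-2.090e+00  0.000e+00 -4.100e-01  3.000e-02  2.005e+01 -2.000e-02]
8 [-2.400e+00  0.000e+00 -4.000e-01  3.000e-02  2.292e+01 -2.000e-02]
  72 .............................................
  68 .............................................
  64 ..........####...............................
  60 ...........####..............................
  56 ...........####..............................
  52 ............###......................########
  48 .............###......................######.
  44 ............#####..................######....
  40 ........##..####................#.#.######...
  36 .........###..###..........#..#####.#.####...
  32 .............##.#.....#########.......###....
  28 ...............###########...................
  24 ............#######..........................
  20 ...........########..........................
  16 ...........####.####.........................
  12 ............###.#.##.................#.......
   8 ...............#####..............#####.###..
   4 .........................................####
```

Emit:
arm_command(moves=[[-0.3,0,-0.1,0,2.9,0,1],[-0.6,0,-0.19,0,5.7,0,1],[-0.9,0,-0.26,0,8.6,0,1],[-1.2,0,-0.32,0,11.5,0,1],[-1.5,0,-0.36,0,14.3,0,1],[-1.8,0,-0.39,0,17.2,0,1],[-1.8,0,-0.39,0,17.2,0,1],[-1.8,0,-0.39,0,17.2,0,1]])

```text
clock: 25.8
ee_pos: [0.5351, 0.0095, 0.122]
tcp_rot: [-0.337, 0.57, 0.698, 0.273]
ft_force: [4.7, 1.0, -1.9]
width: 0.0191
gripper_force: 22.1
```

```bash
python3 - <<'E'
from h import *
p,R0=cur();s=bot.sense();print(tester_of(p),s['width'],s['ft_force'],s['joints'].round(2))
t,cc,uv=cloud(snap('scene'));q=slope(t);m=(abs(q[:,1]+15)<15)&(q[:,0]>25)&(q[:,0]<140)&(q[:,2]>4)&(q[:,2]<80)
H,_,_=np.histogram2d(q[m,2],q[m,0],[np.arange(4,80,4),np.arange(25,140,2.5)])
for i in range(len(H)-1,-1,-1): print('%4d '%(i*4+4)+''.join('.' if h==0 else '#' for h in H[i]))
E
```

```text
[-48.0589674  -14.86038055 121.98881831] 0.019144568532471536 [ 4.71099518  1.01837815 -1.90223375] [ 0.81  0.84 -0.71  1.69 -0.33  1.17  0.58]
  72 .............................................
  68 .............................................
  64 ..........###................................
  60 ...........###...............................
  56 ..........#####..............................
  52 ............###..............................
  48 ............####.....................#.......
  44 ...........#####.............................
  40 ........##.####..............................
  36 .........#.######............................
  32 ........#.####.##............................
  28 ...........######............................
  24 ............#######.#####.#..................
  20 ...........####.##..#....#.#.###......####...
  16 ...........#.##..##...................####...
  12 ............####.##.................#####....
   8 ...............#####...............###...##..
   4 .........................................####
```

Emit:
arm_command(moves=[[0,0,0,0,0,0,0.65],[0,0,0,0,0,0,0.5],[0,0,0,0,0,0,0.5],[0,0,-1,0,0,0,0.5],[0,0,-3,0,0,0,0.5],[0,0,-6,0,0,0,0.5],[0,0,-10,0,-5,0,0.5],[0,0,-13,0,-12,0,0.7]])

```text
clock: 26.65
ee_pos: [0.5553, -0.0948, 0.2033]
tcp_rot: [-0.261, 0.598, 0.728, 0.211]
ft_force: [1.1, -0.2, -1.1]
width: 0.0292
gripper_force: 0.0
```

```bash
python3 - <<'E'
from h import *
p,R0=cur();s=bot.sense();print(tester_of(p),s['width'],s['ft_force'],s['joints'].round(2))
for nm in ('scene','wrist'):
  t,cc,uv=cloud(snap(nm));q=slope(t);m=(abs(q[:,1]+15)<15)&(q[:,0]>25)&(q[:,0]<140)&(q[:,2]>-2)&(q[:,2]<80)
  H,_,_=np.histogram2d(q[m,2],q[m,0],[np.arange(0,80,4),np.arange(25,140,2.5)])
  for i in range(len(H)-1,-1,-1): print('%4d '%(i*4)+''.join('.' if h==0 else '#' for h in H[i]))
def le(t): return PIN+47*np.array([-np.cos(t),np.sin(t)])+9*np.array([np.sin(t),np.cos(t)])
G=le(1.3);G=unslope(G[0],-15,G[1]);print(G)
R=tilt(20);d=R.apply([0,0,1]);print(rel(tw(G)-d*.05,R))
E
```

```text
[ 58.22228917 -16.21033245 203.34969957] 0.02919069454479769 [ 1.10263354 -0.1583696  -1.12919547] [ 0.83  0.69 -0.66  1.53 -0.22  1.35  0.51]
  72 .............................................
  68 .............................................
  64 ..........###................................
  60 ...........###...............................
  56 ...........###...............................
  52 ...........####..............................
  48 ............####.............................
  44 ...........#####.............................
  40 .........#######.............................
  36 ........#.##.###.......................###...
  32 .........####.###......................######
  28 ..........#.#####.....................######.
  24 .........#.###.###....................#.####.
  20 ................##########.#..........#####..
  16 ..............#..##.#...#.#####.##...#######.
  12 ............#.#####............#..########...
   8 ...............######.............##.#####...
   4 .........................................####
   0 ..................................
[... 365 characters left out ...]
...
  44 .............##..............................
  40 .........#...###.............................
  36 .........##...##.......................#####.
  32 ..........###.###.......................####.
  28 ...........######........................##..
  24 ............########.....................##..
  20 ............#..######...................##...
  16 ................###.....................##...
  12 .................##....................##....
   8 ..................##..................##.##..
   4 ..................##...........#########.####
   0 ..............###########.......#####......##
[-98.29951104 -15.          95.29315036]
[  6.5   -0.27  13.81   0.32 -18.94   0.04]
```

The claw strap now lies on the rib at about n=14 mm, with its lip beyond the rib, and the lever is still near 1.3. Next I'll move above the lever's end plate with the fingers shut.

Emit:
arm_command(moves=[[2,-0.2,2,0,-6,0,1],[4,-0.3,5,0,-12,0,1],[5.5,-0.3,9,0,-19,0,1],[6.5,-0.3,12,0,-19,0,1],[6.5,-0.3,13.8,0,-19,0,1],[6.5,-0.3,13.8,0,-19,0,1],[6.5,-0.3,13.8,0,-19,0,1],[6.5,-0.3,13.8,0,-19,0,1]])

```text
clock: 27.55
ee_pos: [0.525, 0.0425, 0.1386]
tcp_rot: [-0.138, 0.623, 0.762, 0.111]
ft_force: [0.0, 0.1, 0.2]
width: 0.0003
gripper_force: 0.0
```

```bash
cat >> h.py <<'E'
def le(t): return PIN+47*np.array([-np.cos(t),np.sin(t)])+9*np.array([np.sin(t),np.cos(t)])
def lever_rows(ts,tl,extra=0):
    p0,R0=cur()
    for t,a in zip(ts,tl):
        G=le(t);G=tw(unslope(G[0],-15,G[1]));R=tilt(a);print(round(t,2),rel(G+R.apply([0,0,extra/1000]),R,p0,R0))
E
python3 - <<'E'
from h import *
p,_=cur();print(tester_of(p),bot.sense()['joints'].round(2),bot.sense()['width'])
lever_rows([1.3,1.3],[20,20],-10)
lever_rows(np.linspace(1.3,.6,8),np.linspace(20,-5,8))
E
```

```text
[-82.39197787 -18.07964271 138.55185147] [ 0.54  0.5  -0.64  1.85 -0.07  0.93  0.2 ] 0.00029071543938107616
1.3 [-0.01  0.31  3.61 -0.06 -0.46 -0.22]
1.3 [-0.01  0.31  3.61 -0.06 -0.46 -0.22]
1.3 [-0.02  0.31  4.61 -0.06 -0.46 -0.22]
1.2 [ 0.12  0.31  5.07 -0.07 -4.03 -0.21]
1.1 [ 0.21  0.31  5.54 -0.07 -7.6  -0.21]
1.0 [  0.26   0.31   6.01  -0.08 -11.17  -0.21]
0.9 [  0.26   0.31   6.49  -0.09 -14.74  -0.21]
0.8 [  0.21   0.31   6.97  -0.09 -18.31  -0.21]
0.7 [  0.11   0.32   7.43  -0.1  -21.88  -0.2 ]
0.6 [ -0.03   0.32   7.89  -0.1  -25.46  -0.2 ]
```

Emit:
arm_command(moves=[[0,0.3,2.5,0,0,0,1],[0,0.3,4,0,0,0,1],[0,0.3,4.6,0,-0.5,0,1],[0.1,0.3,5.1,0,-4,0,1],[0.2,0.3,5.55,0,-7.5,0,1],[0.25,0.3,6,0,-11,0,1],[0.25,0.3,6.5,0,-14.7,0,1],[0.2,0.3,7,0,-18.3,0,1]])

```text
clock: 28.35
ee_pos: [0.523, 0.0693, 0.0744]
tcp_rot: [-0.013, 0.633, 0.774, 0.011]
ft_force: [-0.7, -1.4, 2.8]
width: 0.0005
gripper_force: 1.4
```

```bash
python3 - <<'E'
from h import *
p,_=cur();print(slope(tester_of(p)),le(.8),bot.sense()['joints'].round(2),bot.sense()['ft_force'])
lever_rows(np.linspace(.8,0,9),np.linspace(1.5,-30,9))
for nm in ('scene',):
  t,cc,uv=cloud(snap(nm));q=slope(t);m=(abs(q[:,1]+15)<15)&(q[:,0]>5)&(q[:,0]<140)&(q[:,2]>-2)&(q[:,2]<60)
  H,_,_=np.histogram2d(q[m,2],q[m,0],[np.arange(0,60,4),np.arange(5,140,2.5)])
  for i in range(len(H)-1,-1,-1): print('%4d '%(i*4)+''.join('.' if h==0 else '#' for h in H[i]))
E
```

```text
[[ 37.74101911 -14.59164386  50.53810319]] [37.71098948 49.98609666] [ 0.14  0.48 -0.43  1.96  0.24  0.75 -0.22] [-0.67070406 -1.37180845  2.75184805]
0.8 [-0.04 -0.04  0.04 -0.01 -0.47 -0.18]
0.7 [ 0.02 -0.04  0.51 -0.02 -4.41 -0.18]
0.6 [ 0.03 -0.04  0.99 -0.02 -8.34 -0.18]
0.5 [-1.000e-02 -4.000e-02  1.470e+00 -3.000e-02 -1.228e+01 -1.800e-01]
0.4 [ -0.1   -0.04   1.94  -0.04 -16.22  -0.17]
0.3 [ -0.23  -0.04   2.4   -0.04 -20.16  -0.17]
0.2 [ -0.41  -0.04   2.84  -0.05 -24.09  -0.17]
0.1 [ -0.63  -0.04   3.27  -0.05 -28.03  -0.17]
0.0 [ -0.89  -0.04   3.67  -0.06 -31.97  -0.17]
  52 ..........###...########.............................
  48 ............###.######...............................
  44 .............#######.................................
  40 ............######...................................
  36 .............#####..........................######...
  32 ...........##.#######........................#####...
  28 ...........###.######........................#.###...
  24 .............##.#######.....................#####....
  20 ...............#..#######...................#####....
  16 .................#...#.########.###.#.##....#####....
  12 .................####.#####......##.#.##.########....
   8 ........................#####...............######...
   4 ................................................#####
   0 ...................................................##
```

The lever is tracking at 0.8 and the claw is still hooked. I'll keep pressing it home.

Emit:
arm_command(moves=[[0.05,0,0.5,0,-4,0,1],[0.05,0,1,0,-8,0,1],[0,0,1.5,0,-12,0,1],[-0.1,0,1.95,0,-16,0,1],[-0.2,0,2.4,0,-20,0,1],[-0.4,0,2.85,0,-24,0,1],[-0.6,0,3.25,0,-28,0,1],[-0.85,0,3.65,0,-32,0,1]])

```text
clock: 29.2
ee_pos: [0.5241, 0.0634, 0.0374]
tcp_rot: [0.2, 0.611, 0.748, -0.164]
ft_force: [-5.5, 7.2, 19.2]
width: 0.0002
gripper_force: 10.3
```

```bash
python3 - <<'E'
from h import *
p,_=cur();print(slope(tester_of(p)),le(0),bot.sense()['joints'].round(2),bot.sense()['ft_force'])
R=tilt(-30);n=tw(unslope(0,0,1000))-tw(unslope(0,0,0));print('into slope 1mm in tool',R.inv().apply(-n)*.1)
E
```

```text
[[ 15.76846124 -14.7252799   20.08649355]] [17. 19.] [-0.44  0.6  -0.13  1.98  0.74  0.91 -0.91] [-5.53652426  7.15348969 19.19778834]
into slope 1mm in tool [-2.58819045e-02  1.63879460e-17  9.65925826e-02]
```

Emit:
arm_command(moves=[[0,0,0.05,0,0,0,1],[-0.03,0,0.1,0,0,0,1],[-0.05,0,0.15,0,0,0,1],[-0.05,0,0.2,0,0,0,1],[-0.05,0,0.2,0,0,0,1],[-0.05,0,0.2,0,0,0,1],[-0.05,0,0.2,0,0,0,1],[-0.05,0,0.2,0,0,0,1]])

```text
clock: 30.0
ee_pos: [0.5239, 0.0653, 0.0358]
tcp_rot: [0.197, 0.611, 0.75, -0.161]
ft_force: [-5.1, 10.1, 9.3]
width: 0.0002
gripper_force: 7.2
```

Emit:
arm_command(moves=[[0,0,0.05,0,0,0,1],[-0.03,0,0.1,0,0,0,1],[-0.05,0,0.15,0,0,0,1],[-0.05,0,0.2,0,0,0,1],[-0.05,0,0.2,0,0,0,1],[-0.05,0,0.2,0,0,0,1],[-0.05,0,0.2,0,0,0,1],[-0.05,0,0.2,0,0,0,1]])

```text
clock: 30.8
ee_pos: [0.5242, 0.0651, 0.0353]
tcp_rot: [0.198, 0.61, 0.75, -0.161]
ft_force: [-10.1, 13.8, 20.0]
width: -0.0002
gripper_force: 12.9
```

```bash
python3 - <<'E'
from h import *
p,_=cur();print(slope(tester_of(p)),bot.sense()['ft_force'])
E
```

```text
[[ 13.14386684 -14.2957523   19.75035021]] [-10.1308598   13.78599963  19.962535  ]
```

Emit:
arm_command(moves=[[0,0,-1,0,0,0,1],[0,0,-3,0,0,0,1],[0,0,-6,0,0,0,1],[0,0,-10,0,0,0,1],[0,0,-14,0,5,0,1],[0,0,-16,0,10,0,1],[0,0,-16,0,10,0,1],[0,0,-16,0,10,0,1]])

```text
clock: 31.6
ee_pos: [0.5085, 0.1373, 0.1731]
tcp_rot: [0.133, 0.623, 0.763, -0.11]
ft_force: [0.4, -0.1, -1.1]
width: -0.0
gripper_force: 0.0
```

```bash
python3 - <<'E'
from h import *
p,_=cur();print(tester_of(p),bot.sense()['ft_force'])
for nm in ('wrist','scene'):
  t,cc,uv=cloud(snap(nm));q=slope(t);m=(abs(q[:,1]+15)<15)&(q[:,0]>0)&(q[:,0]<140)&(q[:,2]>-4)&(q[:,2]<60)
  H,_,_=np.histogram2d(q[m,2],q[m,0],[np.arange(-4,60,2),np.arange(0,140,2.5)])
  for i in range(len(H)-1,-1,-1):
    if H[i].sum(): print('%4d '%(i*2-4)+''.join('.' if h==0 else '#' for h in H[i]))
  a=q[(abs(q[:,1]+15)<12)&(q[:,0]>8)&(q[:,0]<26)&(q[:,2]>10)&(q[:,2]<35)]
  if len(a)>5: print(nm,len(a),'plate n at 17',np.polyval(np.polyfit(a[:,0],a[:,2],1),17),np.polyfit(a[:,0],a[:,2],1))
E
```

```text
[-178.5719706   -15.05589009  173.1254197 ] [ 0.3616322  -0.06906975 -1.12947137]
  20 ....#.####.............................................
  18 ..######################...............................
  16 ..######################...............................
  14 ........#..#.######....................................
  10 .................###...................................
   8 .................###...................................
   6 .................###...................................
   4 .................#...................................#.
   2 ............#####....................................##
   0 ##........########....................................#
  -2 ##........#####.##....................................#
  -4 #..........#...........................................
wrist 570 plate n at 17 18.376805222604954 [6.37651461e-03 1.82684045e+01]
  38 .............................................#.###.....
  36 .............................................#.##......
  34 ............................................#.###......
  32 .......................
[... 430 characters left out ...]
...................#####.....
  16 ..........#...#.#..#.#...#..#................####......
  14 .........#..#.#.#.#..#.###.#................#.####.....
  12 ............#.#.#..#.....#..#...........#####.###......
  10 .........................####...#.#.#.##.###..###......
   8 ...........................#..#....###.........###.##..
   6 ..................................................####.
   4 ....................................................###
   2 ....................................................###
   0 .....................................................##
  -2 .....................................................##
  -4 ......................................................#
```

The lever plate lies parallel to the slope (0.006 rad) at about 19 mm out, so it is home. The claw end sits at the rib, and the robot is clear of everything, so I'm handing in the job.

```bash
python3 - <<'E'
from h import *
f=snap('top')
for q in ([-8,60,110],[-8,-60,110],[70,0,110]): print(tester_of(px(f,*proj(f,tw(q)).round().astype(int))).round(1))
print(ticket.close_job())
E
```

```text
[ -7.8  59.8 111.1]
[ -8.5 -60.4 110. ]
[ 69.8   0.6 108.5]
the job is handed in; nothing more can be done
None
```

The job is handed in: the watch lies face up in the tray, the lid is fully shut, the claw is hooked behind the keeper, and the lever is pressed home. The lid and latch were confirmed from depth data, because my 10 picture views ran out before the latching. The arm never went near the loupe, screwdriver or holder, though I didn't re-measure them at the end.

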